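# Put the finished rings away in lidded pots on the bench rail

### The job

Put the finished rings away for the night: each ring on the rubber pad goes into a pot of its own, and each pot with a ring in it must end up standing upright on the narrow raised wooden rail, centred across its width, with a lid seated flat and level in its mouth. Any pot and any lid will do, and spare ones do not matter; leave the block, bottle, brush and hammer where they lie.

Things in the scene. Friction and masses are not known exactly. Their poses are not given: they have to be found in the camera images.
- pot0: open straight-sided round aluminium pot: outside diameter 54, height 45, wall 3.5, floor 4 thick (inside diameter 47). Origin: centre of the underside; z up through the mouth. All three pots are alike and any may be used. Starts upright on the bench (sizes in mm).
- pot1: open straight-sided round aluminium pot: outside diameter 54, height 45, wall 3.5, floor 4 thick (inside diameter 47). Origin: centre of the underside; z up through the mouth. All three pots are alike and any may be used. Starts upright on the bench (sizes in mm).
- pot2: open straight-sided round aluminium pot: outside diameter 54, height 45, wall 3.5, floor 4 thick (inside diameter 47). Origin: centre of the underside; z up through the mouth. All three pots are alike and any may be used. Starts upright on the bench (sizes in mm).
- lid0: loose round aluminium lid, fits every pot: plug of diameter 43, 5 thick, under a disc of diameter 53, 4 thick, with a round black knob of diameter 16, 18 tall, on top (27 in all). Origin: centre of the plug's underside; z up through the knob. Seated, the plug is in the mouth, the disc flat on the rim, the origin 40 above the pot's underside. Starts knob up on the bench (sizes in mm).
- lid1: loose round aluminium lid, fits every pot: plug of diameter 43, 5 thick, under a disc of diameter 53, 4 thick, with a round black knob of diameter 16, 18 tall, on top (27 in all). Origin: centre of the plug's underside; z up through the knob. Seated, the plug is in the mouth, the disc flat on the rim, the origin 40 above the pot's underside. Starts knob up on the bench (sizes in mm).
- lid2: loose round aluminium lid, fits every pot: plug of diameter 43, 5 thick, under a disc of diameter 53, 4 thick, with a round black knob of diameter 16, 18 tall, on top (27 in all). Origin: centre of the plug's underside; z up through the knob. Seated, the plug is in the mouth, the disc flat on the rim, the origin 40 above the pot's underside. Starts knob up on the bench (sizes in mm).
- ring0: finished metal finger ring, outside diameter 26, hole 19, 9 tall as it lies flat. Origin: centre of the lower face; z along the ring's axis. Starts flat on the rubber pad; may be absent (None): two or three rings are there (sizes in mm).
- ring1: finished metal finger ring, outside diameter 26, hole 19, 9 tall as it lies flat. Origin: centre of the lower face; z along the ring's axis. Starts flat on the rubber pad; may be absent (None): two or three rings are there (sizes in mm).
- ring2: finished metal finger ring, outside diameter 26, hole 19, 9 tall as it lies flat. Origin: centre of the lower face; z along the ring's axis. Starts flat on the rubber pad; may be absent (None): two or three rings are there (sizes in mm).
- rail: fixed raised wooden rail, narrower than the pots: 330 long (its y axis), 38 wide (its x axis), top 40 above the bench, with dark steel end plates. Origin: centre of its underside; z up (sizes in mm).
- pad: fixed flat rubber pad on which the rings lie, 100 (x) by 180 (y), 6 thick. Origin: centre of its underside (sizes in mm).
- bench_block: bystander: square steel block 60 x 60 x 22, origin at the centre of its underside (sizes in mm).
- flux_bottle: bystander: small bottle, diameter 36, 65 tall, origin at the centre of its underside (sizes in mm).
- brush: bystander: bench brush lying along its x axis, 160 long, handle to its -x (sizes in mm).
- hammer: bystander: hammer lying along its x axis, 200 long, handle to its -x (sizes in mm).
Mind the look-alikes: they are no part of the job. Leave any orange look-alike of the pot2 alone. What is shaped like the lid1 but orange is not meant.

How it is judged:
By the outcome, as a careful person would: the job done as asked, in the order asked, and still so for the second after the job is handed in, with the robot touching nothing.
Of ring0, ring1, ring2 only 2 to 3 are there at a start; the rules pass over those that are not, and their reading is None.
At some moment in a run one of ring0, ring1, ring2, lid0, lid1, lid2 may be knocked a few centimetres aside while the robot is not near it.
Once in a run the grip may slacken for a moment while it holds something.
It also fails if it takes over 210 s, if anything falls off the work surface, if the arm or the gripper's body presses on something with over 40 N, if the wrist force passes 120 N, or if a joint passes its speed limit or range.

### The arm

A 7-joint arm with a two-finger parallel gripper is mounted at the origin on the work surface. World frame = base frame: x ahead of the robot, y to its left, z up, the work surface at z = 0. Lengths are in m, angles in rad, forces in N, time in s.
With the tool pointing down it reaches from about 0.35 to 0.9 m from the base axis. Payload 19.9 kg.
Tool frame: the origin (TCP) lies at the very end of the fingers, on their centre line; the grasp point (between the pads) lies 19 mm behind it; z points along the fingers, y is the line along which they close (so a half turn about z gives the same grasp; the last joint's range is limited). The gripper opens to 94 mm and grips with 3 to 60 N. Pads are 16 mm wide; open, the fingers measure 119 mm over their backs; the gripper's body (75 mm by 177 mm) begins 78 mm behind the grasp point.
Start: joints at [1.107, 0.417, -0.01, 1.614, 0.005, 1.111, -0.053], TCP at [0.256, -0.57, 0.169] pointing down, gripper open.
Joint ranges: [-2.81, 2.81], [-0.39, 2.02], [-1.27, 1.25], [0.06, 2.57], [-1.19, 4.33], [0.19, 2], [-2.82, 2.82]. Speed limits (rad/s): [1.89, 1.89, 2.39, 2.39, 3.01, 3.01, 3.01].

### API

Orientations are given as a rotation vector (axis times angle).
In Python, from workcell import arm gives the robot as it stands.
- The arm moves only by the tool step_arm, never from a script. Its argument "increments" is a list of rows, each an object with "rotation": the turn, a rotation vector about the world's x, y, z in rad, a list of three; "offset": the shift along the world's x, y, z in cm, a list of three; "hand": the finger opening in cm, from 0 to 9.4. In form: [{"rotation": [rx, ry, rz], "offset": [tx, ty, tz], "hand": hand}, ...]. A call has 1 to 5 rows; each row is the pose to reach, as a shift and turn from the pose commanded when the call began; what a row does not reach only later rows make up. A row lasts 1/8 s, in which the tool goes at most 62.5 mm and 10.7 degrees, less where a joint would pass 70% of its speed; a pose out of reach is approached as far as the arm can. A call with a gripper value outside its range is refused whole. The fingers move at their own pace and stop on an object; "grip_force" is the grip in N (left out, the last holds). Time passes only in rows, so rows that repeat a pose let the fingers close. It gives the time, the measured TCP pose, the force, the opening and the grip force at its end, in the units of the state.
- arm.get_obs(): the state, without advancing time (a new reading comes with each control period).
- arm.camera(name): name is "side" or "top" or "wrist"; returns the picture (400x640x3 uint8, red, green, blue); there is no depth.
- arm.camera_params(name): a dict with "intrinsics" (3x3 intrinsics, pixels), "R" (3x3) and "t" (3): a world point X has camera coordinates R X + t. Camera axes: x right, y down, z forward; pixel columns grow to the right and rows downward; lengths in m; the calibration is good to about 2 mm. The wrist camera is an equidistant fisheye: a pixel r from the principal point sees the ray r / f radians off the axis. A picture is of the moment at which its call begins: read the wrist's pose just before it. camera_params takes no time and is no camera call; for the wrist camera it gives the pose at the moment of the call.
- arm.finish_job(): hands the job in; it is judged then, once.
Trained networks look in the newest picture that a camera, given by its name, has taken for a name from the list of things; names that differ only in an ending like _2 or _b are one class to them, and where a whole thing is asked for, a point or a joint stands for the part that bears it (a point fixed in the world has none). Each returns a list of dicts, best first, with "score" (0 to 1); they miss things now and then, are a little off and sometimes report something else, mostly with a low value. They report only what shows in the picture. A call takes as long as a camera call. They do not tell look-alikes from the thing itself.
- arm.look_for(camera, thing): "point" ([column, row] in pixels, amid what is visible of it).
- arm.trace(camera, thing): "mask" (400x640 bool, what is visible of it) and "point" ([column, row] in pixels, amid what is visible of it).
- arm.mark_of(camera, thing): "point" ([column, row] in pixels: a listed point, or the origin of a listed thing).
The state is a dict: "time_s": time; "joint_pos": joint angles; "qd": joint speeds; "effort": joint torques, N m; "eef_pos": TCP position; "orientation": TCP orientation; "wrist_force": force on the tool from outside, world axes, zero at the start; "moment": the same for the moment, N m; "grip_width": finger opening in m; "grip_force": force on a finger pad.
Only numpy, scipy, OpenCV 4.12 (cv2) and the standard library are available. Lean on these libraries where they do the work, as an engineer would, in place of code of your own. Each camera call takes 0.05 s, during which the arm holds its last target. There are 200 camera calls.

## Working session

There is one attempt and no reset: what is moved stays moved. The work goes in short steps, Python scripts to look and compute and a tool call to move; the robot and the scene stay as the last step left them, time stands still between calls to the robot, and variables do not carry over. Pictures are saved under pics/ and viewed, at most 14 in all, crops included, and the job is handed in when it is done.

Besides the shell and the picture viewer there is one more tool, called after "Call:" in YAML: its name, and indented under it one key for each argument. step_arm: Moves the arm, as the interface text tells. Its arguments: {"type":"object","properties":{"increments":{"type":"array"},"grip_force":{"type":"number"}},"required":["increments"]}

```bash
ls; mkdir -p pics; python3 - <<'E'
from workcell import arm
import cv2,numpy as np
for c in ("top","side"):
    cv2.imwrite(f"pics/{c}0.png",arm.camera(c)[:,:,::-1])
    p=arm.camera_params(c);print(c,np.round(p["intrinsics"],1).tolist(),np.round(-p["R"].T@p["t"],3),np.round(p["R"],2).tolist())
o=arm.get_obs();print(o["time_s"],o["eef_pos"],o["orientation"],o["grip_width"])
E
```

```text
pics
top [[418.0, 0.0, 318.2], [0.0, 418.0, 194.7], [0.0, 0.0, 1.0]] [0.412 0.007 1.123] [[0.02, -1.0, -0.01], [-1.0, -0.02, -0.08], [0.08, 0.01, -1.0]]
side [[440.8, 0.0, 316.0], [0.0, 440.8, 193.5], [0.0, 0.0, 1.0]] [ 0.493 -0.872  0.727] [[1.0, -0.03, 0.01], [-0.01, -0.62, -0.78], [0.03, 0.78, -0.62]]
0.1 [ 0.2557187  -0.56991173  0.16861265] [-3.07100042e+00 -6.57531084e-01  4.77107279e-04] 0.09427031303850912
```

View pics/top0.png

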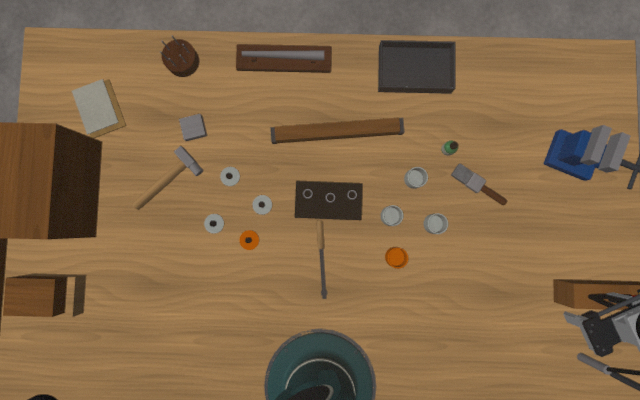

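View pics/side0.png

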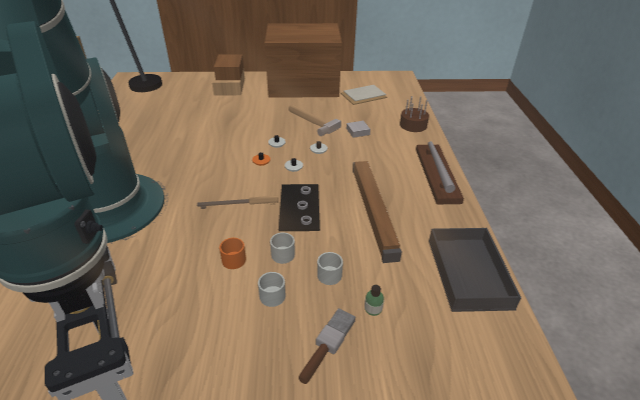

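The top view shows three aluminium pots at (416,178), (391,216) and (436,224), plus an orange look-alike at (396,257). There are three aluminium lids at (229,176), (262,204) and (213,223), with an orange one at (249,240). Three rings lie on the pad at (307,193), (330,197) and (352,195), and the rail runs from (272,135) to (404,126).

```bash
cat > h.py <<'E'
from workcell import arm
import cv2,numpy as np
from scipy.spatial.transform import Rotation as Ro
def ray(c,px,P=None):
    P=P or arm.camera_params(c); K=np.array(P["intrinsics"]);R=np.array(P["R"]);t=np.array(P["t"])
    u=(np.array(px,float)-K[:2,2])/[K[0,0],K[1,1]]
    if c=="wrist":
        th=np.linalg.norm(u); d=np.r_[u*(np.sin(th)/max(th,1e-9)),np.cos(th)]
    else: d=np.r_[u,1]
    d=R.T@d; return -R.T@t,d/np.linalg.norm(d)
def proj(c,X,P=None):
    P=P or arm.camera_params(c);K=np.array(P["intrinsics"]);p=np.array(P["R"])@np.array(X)+np.array(P["t"])
    if c=="wrist":
        r=np.hypot(*p[:2]);th=np.arctan2(r,p[2]);u=p[:2]/max(r,1e-9)*th
    else:u=p[:2]/p[2]
    return u*[K[0,0],K[1,1]]+K[:2,2]
def atz(c,px,z,P=None):
    o,d=ray(c,px,P);return o+d*(z-o[2])/d[2]
def tri(rays):
    A=sum(np.eye(3)-np.outer(d,d) for o,d in rays);b=sum((np.eye(3)-np.outer(d,d))@o for o,d in rays)
    X=np.linalg.solve(A,b);return X,max(np.linalg.norm((np.eye(3)-np.outer(d,d))@(X-o)) for o,d in rays)
def st():
    o=arm.get_obs();M=Ro.from_rotvec(o["orientation"]).as_matrix()
    print("t%.2f"%o["time_s"],"tcp",np.round(np.array(o["eef_pos"])*100,2),"yaxis",np.round(M[:,1],3),"z",np.round(M[:,2],3),"w%.1fmm"%(o["grip_width"]*1e3),"F",np.round(o["wrist_force"],1),"g",round(o["grip_force"],1));return o
E
python3 - <<'E'
from h import *
for c in("top","side"):
    im=arm.camera(c)
for n in ["pot0","lid0","ring0","rail","pad","flux_bottle","bench_block"]:
    T=[d for d in arm.mark_of("top",n) if d["score"]>.3];S=[d for d in arm.mark_of("side",n) if d["score"]>.3]
    print(n,"T",[(np.round(d["point"],1).tolist(),round(d["score"],2)) for d in T],"S",[(np.round(d["point"],1).tolist(),round(d["score"],2)) for d in S])
    for i,a in enumerate(T):
        for b in S:
            X,e=tri([ray("top",a["point"]),ray("side",b["point"])])
            if e<.006: print("  ",i,np.round(X*1000,1),round(e*1e3,1))
E
```

```text
pot0 T [([411.7, 176.3], 0.87), ([388.7, 219.6], 0.84), ([395.6, 255.6], 0.65), ([429.8, 222.7], 0.57)] S [([235.2, 260.6], 0.91), ([284.3, 256.0], 0.9), ([273.3, 296.0], 0.77), ([330.8, 271.6], 0.65)]
   0 [ 551.3 -234.2    3.2] 1.4
   2 [ 339.6 -193.6   -0.6] 0.0
   3 [ 428.6 -286.6   -9.4] 0.9
lid0 T [([230.2, 175.1], 0.87), ([210.7, 225.2], 0.81), ([259.8, 204.1], 0.59), ([250.4, 241.8], 0.5)] S [([317.4, 150.1], 0.7), ([296.1, 165.7], 0.63), ([258.4, 159.5], 0.48), ([278.7, 142.7], 0.46)]
   0 [541.4 256.2  -2.7] 4.0
   1 [413.5 304.9  -6.1] 4.9
   2 [470.9 173.5  -2.5] 2.4
   3 [365.7 193.2   7.6] 1.5
ring0 T [([306.9, 192.1], 0.58), ([349.5, 193.7], 0.52), ([329.5, 197.3], 0.47)] S [([306.9, 219.7], 0.62), ([303.5, 193.2], 0.41), ([301.0, 208.5], 0.37)]
   0 [ 506.9   50.2 -100.4] 5.0
   0 [498.7  46.7  -2.4] 5.3
   1 [501.3 -67.6   4.7] 0.5
   1 [494.4 -62.3  83.7] 1.0
   2 [497.7 -14.9 -43.1] 3.6
   2 [490.7 -13.2  44.2] 2.7
   2 [488.9 -14.5  -4. ] 2.5
rail T [([166.4, 182.1], 0.72)] S [([371.3, 212.1], 0.97)]
pad T [([325.5, 199.7], 0.58)] S [([297.0, 209.8], 0.95)]
   0 [480.7  -4.1 -16.8] 4.8
flux_bottle T [([442.6, 148.3], 0.7), ([335.3, 132.9], 0.68)] S [([375.7, 307.9], 0.86)]
   0 [ 635.1 -321.2  -10.8] 1.4
bench_block T [([190.1, 129.3], 0.66)] S [([357.7, 133.7], 0.51)]
   0 [673.5 377.  -19.7] 0.6
```

```bash
python3 - <<'E'
from h import *
o=st(); P=arm.camera_params("wrist");print(np.round(P["intrinsics"],1).tolist(),"cam",np.round(-P["R"].T@P["t"],3),"fwd",np.round(P["R"][2],2),"right",np.round(P["R"][0],2))
arm.camera("top");arm.camera("side")
for c,hs in(("top",(0.04,)),("side",(0.04,))):
    for d in arm.trace(c,"rail")[:2]:
        m=d["mask"].astype(np.uint8);r=cv2.minAreaRect(cv2.findNonZero(m));b=cv2.boxPoints(r)
        print(c,d["score"],m.sum(),np.round(r[0],1),np.round(r[1],1),[np.round(atz(c,q,.04)*1000).tolist()[:2] for q in b])
E
```

```text
t0.90 tcp [ 25.58 -57.02  16.91] yaxis [ 0.409 -0.912 -0.   ] z [-0.  0. -1.] w94.1mm F [0.3 0.4 0.2] g 0.0
[[309.7, 0.0, 319.9], [0.0, 309.7, 202.9], [0.0, 0.0, 1.0]] cam [ 0.317 -0.543  0.384] fwd [-0.21 -0.09 -0.97] right [ 0.41 -0.91 -0.  ]
top 0.83 2231 [337.1 130. ] [ 17.2 133.4] [[672.0, 147.0], [705.0, -202.0], [660.0, -206.0], [627.0, 143.0]]
side 0.79 2177 [376.2 211.4] [107.9  22.4] [[617.0, 118.0], [679.0, 152.0], [704.0, -236.0], [656.0, -255.0]]
```

Call:
step_arm:
  increments:
    - {"rotation":[0,0,0],"offset":[4,8,6],"hand":9.4}
    - {"rotation":[0,0,0],"offset":[8,14,10],"hand":9.4}
    - {"rotation":[0,0,0],"offset":[12,20,12],"hand":9.4}
    - {"rotation":[0,0,0],"offset":[16,26,12],"hand":9.4}
    - {"rotation":[0,0,0],"offset":[20,31,12],"hand":9.4}

```text
time_s: 1.72
eef_pos: [0.4086, -0.326, 0.2807]
orientation: [3.071, 0.657, 0.001]
wrist_force: [0.7, -0.4, -0.0]
grip_width: 0.094
grip_force: 0.0
```

Call:
step_arm:
  increments:
    - {"rotation":[0,0,0.18],"offset":[2,2,0],"hand":9.4}
    - {"rotation":[0,0,0.36],"offset":[4,4,0],"hand":9.4}
    - {"rotation":[0,0,0.54],"offset":[6,5,0],"hand":9.4}
    - {"rotation":[0,0,0.72],"offset":[6,5,0],"hand":9.4}
    - {"rotation":[0,0,0.9],"offset":[6,5,0],"hand":9.4}

```text
time_s: 2.35
eef_pos: [0.4678, -0.2773, 0.2796]
orientation: [-2.474, -1.936, 0.0]
wrist_force: [-0.4, -0.7, 0.9]
grip_width: 0.0939
grip_force: 0.0
```

Call:
step_arm:
  increments:
    - {"rotation":[0,0,0.17],"offset":[0,0,0],"hand":9.4}
    - {"rotation":[0,0,0.344],"offset":[0,0,0],"hand":9.4}
    - {"rotation":[0,0,0.344],"offset":[0,0,0],"hand":9.4}

```text
time_s: 2.72
eef_pos: [0.4676, -0.2776, 0.2796]
orientation: [-2.115, -2.323, 0.0]
wrist_force: [0.6, -0.1, 0.2]
grip_width: 0.0941
grip_force: 0.0
```

```bash
python3 - <<'E'
from h import *
st();cv2.imwrite("pics/w1.png",arm.camera("wrist")[:,:,::-1]);P=arm.camera_params("wrist");print("cam",np.round(-P["R"].T@P["t"],3))
for n in("pot0","rail","ring0"):
  for d in arm.trace("wrist",n):
    if d["score"]<.3:continue
    m=d["mask"].astype(np.uint8);print(n,round(d["score"],2),m.sum(),np.round(d["point"]),cv2.boundingRect(m),np.round(atz("wrist",d["point"],.045,P)*1000))
E
```

```text
t2.73 tcp [ 46.76 -27.76  27.96] yaxis [ 0.996  0.094 -0.   ] z [-0. -0. -1.] w94.1mm F [ 0.6 -0.1  0.2] g 0.0
cam [ 0.463 -0.212  0.495]
pot0 0.66 1080 [314. 106.] (293, 90, 38, 36) [ 452. -174.   45.]
pot0 0.62 1068 [294. 183.] (275, 165, 38, 36) [ 432. -289.   45.]
pot0 0.57 1100 [245. 110.] (222, 94, 39, 36) [ 351. -186.   45.]
pot0 0.56 1076 [377. 155.] (356, 139, 39, 36) [ 549. -236.   45.]
rail 0.59 4201 [455.  73.] (440, 0, 34, 147) [661. -94.  45.]
```

View pics/w1.png

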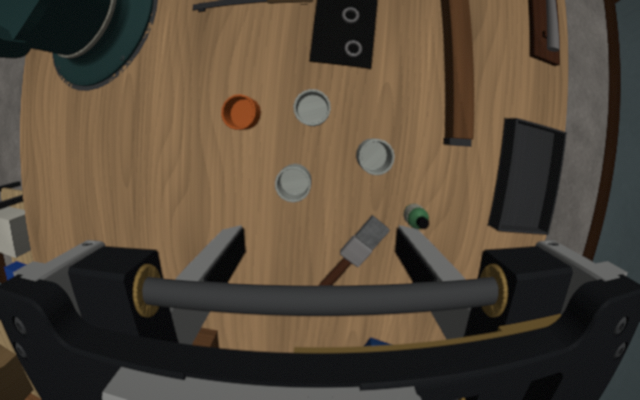

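The wrist view shows the aluminium pots at (312,107), (376,156) and (293,183), with the orange look-alike at (240,112). Next I fit silhouettes across all cameras.

```bash
cat >> h.py <<'E'
from scipy.optimize import least_squares
SH={"pot":[(.027,0),(.027,.045)],"lid":[(.0215,0),(.0265,.005),(.0265,.009),(.008,.009),(.008,.027)],"ring":[(.013,0),(.013,.009)]}
Z0={"pot":0,"lid":0,"ring":.006}
A=np.linspace(0,2*np.pi,40,endpoint=False)
def hullc(c,X,kind,P):
    pts=np.array([proj(c,np.array(X)+[r*np.cos(a),r*np.sin(a),z],P) for r,z in SH[kind] for a in A],np.float32)
    m=cv2.moments(cv2.convexHull(pts));return np.array([m["m10"]/m["m00"],m["m01"]/m["m00"]])
def dets(c,kind,smin=.3):
    """take picture, list of (filled-mask centroid, area, saturation, P)"""
    P=arm.camera_params(c);im=arm.camera(c);hsv=cv2.cvtColor(im,cv2.COLOR_RGB2HSV);out=[]
    for d in arm.trace(c,kind+"0"):
        if d["score"]<smin:continue
        m=d["mask"].astype(np.uint8);pts=cv2.findNonZero(m)
        if pts is None or len(pts)<20:continue
        h=cv2.convexHull(pts);M=cv2.moments(h)
        if M["m00"]<5:continue
        out.append((np.array([M["m10"]/M["m00"],M["m01"]/M["m00"]]),M["m00"],hsv[...,1][m>0].mean(),P))
    return out
def loc1(c,kind,d,z):
    X=atz(c,d[0],z+.01,d[3])
    f=lambda q:hullc(c,[q[0],q[1],z],kind,d[3])-d[0]
    return least_squares(f,X[:2],x_scale=.01,diff_step=1e-4).x
def survey(kind,cams=("wrist","top","side"),z=None):
    """clusters of per-camera positions + joint 3D fit"""
    z=Z0[kind] if z is None else z;L=[]
    for c in cams:
        for d in dets(c,kind): L.append((c,d,loc1(c,kind,d,z)))
    used=set();res=[]
    for i,(c,d,x) in enumerate(L):
        if i in used:continue
        g=[j for j in range(len(L)) if j not in used and np.linalg.norm(L[j][2]-x)<.022]
        used|=set(g)
        f=lambda q:np.concatenate([hullc(L[j][0],q,kind,L[j][1][3])-L[j][1][0] for j in g])
        s=least_squares(f,[*x,z],x_scale=.01,diff_step=1e-4).x if len(set(L[j][0] for j in g))>1 else [np.nan]*3
        print(kind,"mean",np.round(np.mean([L[j][2] for j in g],0)*1000,1),"3D",np.round(np.array(s)*1000,1),[(L[j][0],np.round(L[j][2]*1000,1).tolist(),int(L[j][1][1]),"sat%d"%L[j][1][2]) for j in g])
E
python3 - <<'E'
from h import *
for k in("pot","lid","ring"):survey(k)
st()
E
```

```text
pot mean [ 337.3 -191.2] 3D [ 337.  -190.1   -3. ] [('wrist', [339.1, -189.7], 1152, 'sat190'), ('top', [337.5, -191.1], 338, 'sat236'), ('side', [335.2, -192.7], 638, 'sat170')]
pot mean [ 427.3 -292.9] 3D [ 427.9 -292.4   -2.5] [('wrist', [430.4, -291.4], 1069, 'sat16'), ('top', [426.6, -293.2], 361, 'sat15'), ('side', [425.0, -294.3], 783, 'sat10')]
pot mean [ 547.2 -240.6] 3D [ 547.6 -239.7   -1.5] [('wrist', [548.4, -238.9], 1084, 'sat17'), ('top', [548.1, -240.9], 361, 'sat16'), ('side', [545.2, -241.9], 663, 'sat10')]
pot mean [ 446.1 -177.6] 3D [ 446.6 -176.8   -1.2] [('wrist', [447.9, -176.3], 1053, 'sat16'), ('top', [446.3, -178.0], 364, 'sat18'), ('side', [444.0, -178.4], 650, 'sat16')]
lid mean [ 446.6 -173.8] 3D [nan nan nan] [('wrist', [446.6, -173.8], 1022, 'sat14')]
lid mean [413.1 291. ] 3D [413.2 292.8  -1.8] [('top', [414.4, 292.4], 269, 'sat17'), ('side', [411.8, 289.6], 155, 'sat21')]
lid mean [467.2 164.8] 3D [467.2 166.4  -2. ] [('top', [468.0, 166.2], 264, 'sat18'), ('side', [466.4, 163.3], 149, 'sat11')]
lid mean [374.7 196.3] 3D [374.4 197.9  -1.9] [('top', [373.4, 197.5], 287, 'sat221'), ('side', [376.0, 195.2], 116, 'sat147')]
lid mean [537.5 253.8] 3D [ 5.379e+02  2.544e+02 -4.000e-01] [('top', [540.0, 254.4], 266, 'sat21'), ('side', [535.0, 253.2], 78, 'sat17')]
ring mean [499.4 -73.5] 3D [500.4 -73.4   6.2] [('wrist', [501.8, -73.2], 151, 'sat7'), ('side', [497.1, -73.8], 53, 'sat11')]
ring mean [497.5  42.4] 3D [nan nan nan] [('side', [497.5, 42.4], 41, 'sat8')]
t3.83 tcp [ 46.77 -27.75  27.96] yaxis [ 0.995  0.095 -0.   ] z [-0. -0. -1.] w94.6mm F [-0.5  0.2 -0.5] g 0.0
```

Call:
step_arm:
  increments:
    - {"rotation":[0,0,0],"offset":[1,5,-1],"hand":9.4}
    - {"rotation":[0,0,0],"offset":[2,11,-4],"hand":9.4}
    - {"rotation":[0,0,0],"offset":[3,17,-7],"hand":9.4}
    - {"rotation":[0,0,0],"offset":[3,21,-8],"hand":9.4}
    - {"rotation":[0,0,0],"offset":[3,21,-8],"hand":9.4}

```text
time_s: 4.45
eef_pos: [0.4973, -0.0638, 0.1989]
orientation: [-2.106, -2.329, 0.0]
wrist_force: [-0.4, -1.4, 0.3]
grip_width: 0.0942
grip_force: 0.0
```

```bash
python3 - <<'E'
from h import *
t=cv2.imread("pics/top0.png");cr=cv2.resize(t[150:280,180:450],None,fx=2.9,fy=2.9,interpolation=cv2.INTER_CUBIC)
cv2.imwrite("pics/crop1.png",cr)
st();survey("ring");cv2.imwrite("pics/w2.png",arm.camera("wrist")[:,:,::-1])
E
```

```text
t4.45 tcp [49.73 -6.38 19.89] yaxis [ 0.995  0.1   -0.001] z [-0.001  0.001 -1.   ] w94.2mm F [-0.4 -1.4  0.3] g 0.0
ring mean [492.5 -14.2] 3D [ 4.951e+02 -1.090e+01  2.000e-01] [('wrist', [496.8, -10.7], 106, 'sat6'), ('side', [488.2, -17.8], 64, 'sat11')]
ring mean [502.1 -72.9] 3D [nan nan nan] [('wrist', [502.1, -72.9], 311, 'sat7')]
ring mean [ 424.2 -283.8] 3D [nan nan nan] [('side', [424.2, -283.8], 773, 'sat10')]
ring mean [497.5  43.4] 3D [nan nan nan] [('side', [497.5, 43.4], 55, 'sat10')]
```

View pics/crop1.png

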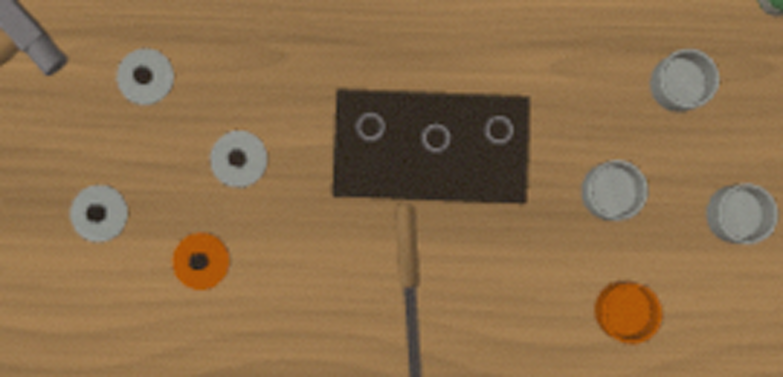

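View pics/w2.png

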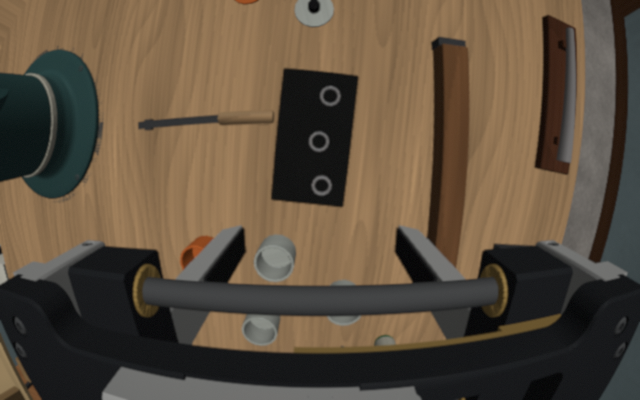

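The crop confirms the grey pots and lids; the orange ones are only the look-alikes. In the wrist view the rings are at (330,96), (319,141) and (321,185), and the rail runs from (450,40) downward. I'll locate the rings by threshold within the pad.

```bash
cat >> h.py <<'E'
def rings(im=None,z=.006,V=95):
    P=arm.camera_params("wrist");im=arm.camera("wrist") if im is None else im
    hsv=cv2.cvtColor(im,cv2.COLOR_RGB2HSV);m=((hsv[...,2]>V)&(hsv[...,1]<60)).astype(np.uint8)
    n,lab,s,cc=cv2.connectedComponentsWithStats(m);out=[]
    for i in range(1,n):
        if 30<s[i,4]<1000 and max(s[i,2],s[i,3])<60 and .7<s[i,2]/s[i,3]<1.4:
            h=cv2.convexHull(cv2.findNonZero((lab==i).astype(np.uint8)));M=cv2.moments(h)
            if M["m00"]<50: continue
            d=(np.array([M["m10"],M["m01"]])/M["m00"],M["m00"],0,P);x=loc1("wrist","ring",d,z)
            # expected area
            print("ringblob px",np.round(d[0],1),"area",int(d[1]),"xy mm",np.round(x*1000,1))
E
python3 - <<'E'
from h import *
for V in(80,110):print(V);rings(cv2.imread("pics/w2.png")[:,:,::-1],V=V)
from itertools import product
for d in arm.trace("wrist","rail"):
    m=d["mask"].astype(np.uint8);print(d["score"],cv2.boundingRect(m))
E
```

```text
80
ringblob px [329.7  95.3] area 269 xy mm [501.4  46.7]
ringblob px [318.5 141.1] area 277 xy mm [492.6 -14.2]
ringblob px [321.1 185. ] area 268 xy mm [501.3 -71.7]
ringblob px [260.5 328.7] area 939 xy mm [ 426.4 -311.1]
110
ringblob px [259.3 330. ] area 820 xy mm [ 424.4 -314.2]
0.65 (426, 37, 44, 229)
```

Call:
step_arm:
  increments:
    - {"rotation":[0,0,0],"offset":[0.3,-0.8,-5],"hand":5}
    - {"rotation":[0,0,0],"offset":[0.3,-0.8,-10],"hand":5}
    - {"rotation":[0,0,0],"offset":[0.3,-0.8,-14],"hand":5}
    - {"rotation":[0,0,0],"offset":[0.3,-0.8,-14.5],"hand":5}
    - {"rotation":[0,0,0],"offset":[0.3,-0.8,-14.5],"hand":5}

```text
time_s: 5.48
eef_pos: [0.5013, -0.0757, 0.0557]
orientation: [2.113, 2.324, 0.001]
wrist_force: [-0.7, -0.2, 0.5]
grip_width: 0.0505
grip_force: 0.0
```

```bash
python3 - <<'E'
from h import *
st();rings();rings(V=65)
E
```

```text
t5.47 tcp [50.13 -7.57  5.57] yaxis [0.996 0.095 0.001] z [ 0.001 -0.    -1.   ] w50.5mm F [-0.7 -0.2  0.5] g 0.0
ringblob px [332.3  67. ] area 660 xy mm [501.8  46.5]
ringblob px [314.5 137.5] area 694 xy mm [492.7 -14.5]
ringblob px [318.6 205.5] area 663 xy mm [501.5 -72.3]
ringblob px [262.9 328.7] area 655 xy mm [ 456.5 -208.1]
ringblob px [331.6  67. ] area 735 xy mm [501.7  46.5]
ringblob px [314.1 137.3] area 766 xy mm [492.8 -14.5]
ringblob px [318.1 205.2] area 731 xy mm [501.4 -72.2]
ringblob px [  6.7 211.1] area 76 xy mm [  74.5 -122. ]
ringblob px [395.3 326.2] area 461 xy mm [ 593.2 -193.9]
```

Call:
step_arm:
  increments:
    - {"rotation":[0,0,0],"offset":[0,0.35,-3],"hand":5}
    - {"rotation":[0,0,0],"offset":[0,0.35,-4.7],"hand":5}
    - {"rotation":[0,0,0],"offset":[0,0.35,-4.7],"hand":5}
    - {"rotation":[0,0,0],"offset":[0,0.35,-4.7],"hand":2}
    - {"rotation":[0,0,0],"offset":[0,0.35,-4.7],"hand":2}
  grip_force: 20

```text
time_s: 6.2
eef_pos: [0.5012, -0.0722, 0.0084]
orientation: [2.113, 2.323, 0.001]
wrist_force: [-0.5, 0.2, -1.3]
grip_width: 0.0332
grip_force: 0.0
```

Call:
step_arm:
  increments:
    - {"rotation":[0,0,0],"offset":[0,0,0],"hand":2}
    - {"rotation":[0,0,0],"offset":[0,0,0],"hand":2}
    - {"rotation":[0,0,0],"offset":[0,0,0],"hand":2}

```text
time_s: 6.58
eef_pos: [0.5007, -0.072, 0.0077]
orientation: [2.113, 2.324, -0.0]
wrist_force: [0.4, -0.3, 0.9]
grip_width: 0.0199
grip_force: 0.0
```

```bash
python3 - <<'E'
from h import *
st();im=arm.camera("wrist");cv2.imwrite("pics/w3.png",cv2.resize(im[80:300,200:440,::-1],None,fx=2.5,fy=2.5));rings(im);print(np.round(proj("wrist",[.501,-.072,.01])))
E
```

```text
t6.58 tcp [50.07 -7.2   0.77] yaxis [ 0.995  0.095 -0.   ] z [-0. -0. -1.] w19.9mm F [ 0.4 -0.3  0.9] g 0.0
ringblob px [335.4  58. ] area 1006 xy mm [501.7  46.5]
ringblob px [313.7 144.1] area 1077 xy mm [492.7 -14.5]
[318. 225.]
```

View pics/w3.png

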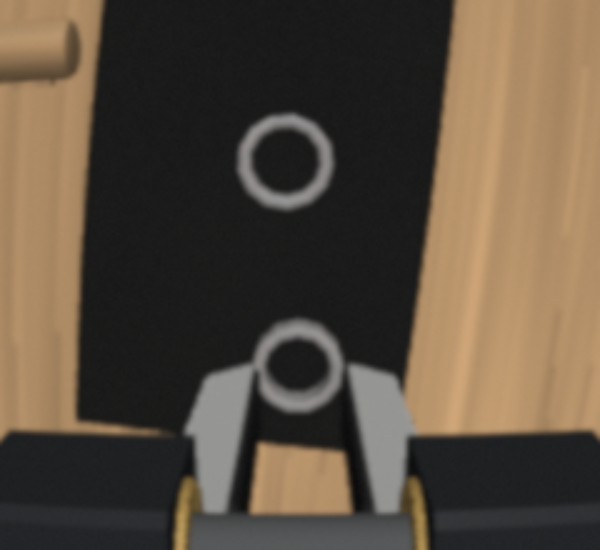

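The picture shows the ring at about (319,226), between the fingertips, but the reported width is 19.9 mm. I'll close further and see.

Call:
step_arm:
  increments:
    - {"rotation":[0,0,0],"offset":[0,0,0],"hand":0}
    - {"rotation":[0,0,0],"offset":[0,0,0],"hand":0}
    - {"rotation":[0,0,0],"offset":[0,0,0],"hand":0}
    - {"rotation":[0,0,0],"offset":[0,0,0],"hand":0}
  grip_force: 20

```text
time_s: 7.12
eef_pos: [0.5007, -0.072, 0.0076]
orientation: [-2.113, -2.324, 0.0]
wrist_force: [0.1, 0.8, -0.4]
grip_width: 0.0
grip_force: 0.0
```

```bash
python3 - <<'E'
from h import *
st();im=arm.camera("wrist");cv2.imwrite("pics/w4.png",cv2.resize(im[80:300,200:440,::-1],None,fx=2.5,fy=2.5));rings(im)
E
```

```text
t7.12 tcp [50.07 -7.2   0.76] yaxis [ 0.995  0.095 -0.   ] z [-0. -0. -1.] w0.0mm F [ 0.1  0.8 -0.4] g 0.0
ringblob px [335.5  57.9] area 1008 xy mm [501.7  46.6]
ringblob px [313.8 144. ] area 1065 xy mm [492.8 -14.4]
ringblob px [217.1 332.5] area 230 xy mm [ 422.1 -179.7]
```

View pics/w4.png

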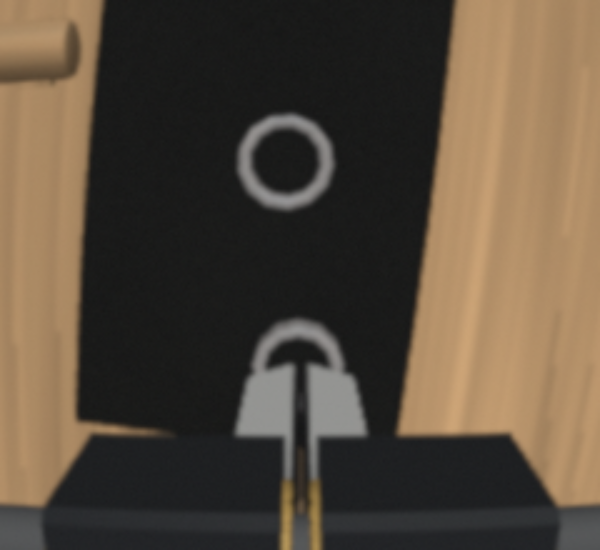

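The fingers closed over the ring without touching it, so the tips look higher than reported. I'll check in the side view.

```bash
python3 - <<'E'
from h import *
im=arm.camera("side");u=proj("side",[.5007,-.072,.0076]);print(u,proj("side",[.5007,-.072,.0276]));x,y=map(int,u)
cv2.imwrite("pics/s1.png",cv2.resize(im[y-60:y+30,x-65:x+65,::-1],None,fx=6,fy=6,interpolation=cv2.INTER_CUBIC))
E
```

```text
[306.88108885 220.02192855] [306.82756536 213.83651296]
```

View pics/s1.png

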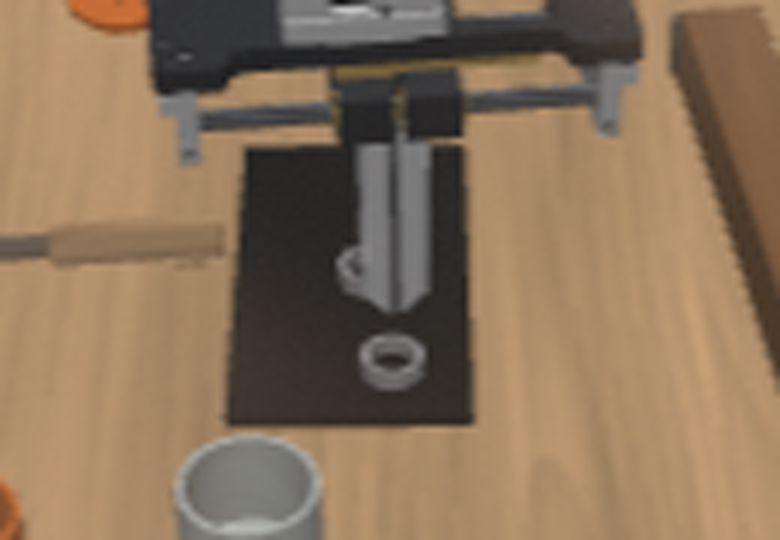

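```bash
python3 - <<'E'
from h import *
st()
for w in([320,226],[320,229]):
  for s in([306.8,211.7],[306.8,210.5]):
    X,e=tri([ray("wrist",w),ray("side",s)]);print(np.round(X*1000,1),e)
E
```

```text
t7.22 tcp [50.07 -7.2   0.76] yaxis [ 0.995  0.095 -0.   ] z [-0. -0. -1.] w0.2mm F [-0.   0.2  0.8] g 0.0
[501.3 -66.3  29.5] 0.0005519254016303676
[501.3 -65.4  32.5] 0.0004903424875114926
[501.4 -67.9  30.9] 0.0006348508978841001
[501.3 -66.9  33.9] 0.0005721007891454713
```

```bash
python3 - <<'E'
from h import *
for c,px,y in(("wrist",[320,226],-.064),("wrist",[320,226],-.072),("side",[306.8,211.7],-.080),("side",[306.8,211.7],-.072)):
    o,d=ray(c,px);print(c,y,np.round((o+d*(y-o[1])/d[1])*1000,1))
E
```

```text
wrist -0.064 [501.6 -64.   36.8]
wrist -0.072 [502.4 -72.   11.1]
side -0.08 [500.6 -80.   41.3]
side -0.072 [500.7 -72.   34.4]
```

The tips stand roughly 30 mm above the reported TCP, so the tool length is off. I'll feel for the true offset by touch.

Call:
step_arm:
  increments:
    - {"rotation":[0,0,0],"offset":[0,0,0],"hand":5}
    - {"rotation":[0,0,0],"offset":[0,0,0],"hand":5}
    - {"rotation":[0,0,0],"offset":[0,0,0],"hand":5}
    - {"rotation":[0,0,0],"offset":[0,0,-0.7],"hand":5}
    - {"rotation":[0,0,0],"offset":[0,0,-1.4],"hand":5}

```text
time_s: 7.85
eef_pos: [0.5006, -0.072, -0.007]
orientation: [-2.113, -2.324, 0.0]
wrist_force: [0.0, 0.2, -0.8]
grip_width: 0.0469
grip_force: 0.0
```

Call:
step_arm:
  increments:
    - {"rotation":[0,0,0],"offset":[0,0,-0.2],"hand":5}
    - {"rotation":[0,0,0],"offset":[0,0,-0.4],"hand":5}
    - {"rotation":[0,0,0],"offset":[0,0,-0.4],"hand":5}

```text
time_s: 8.22
eef_pos: [0.5007, -0.072, -0.0105]
orientation: [-2.113, -2.324, 0.0]
wrist_force: [0.3, -1.0, -0.0]
grip_width: 0.05
grip_force: 0.0
```

Call:
step_arm:
  increments:
    - {"rotation":[0,0,0],"offset":[0,0,-0.1],"hand":5}
    - {"rotation":[0,0,0],"offset":[0,0,-0.2],"hand":5}
    - {"rotation":[0,0,0],"offset":[0,0,-0.2],"hand":5}

```text
time_s: 8.6
eef_pos: [0.5007, -0.072, -0.0124]
orientation: [-2.113, -2.324, 0.0]
wrist_force: [0.1, -0.4, 0.9]
grip_width: 0.0499
grip_force: 0.0
```

```bash
python3 - <<'E'
from h import *
st();im=arm.camera("side");x,y=307,220
a=im[y-60:y+30,x-65:x+65,::-1]
b=arm.camera("wrist")[150:260,240:400,::-1]
a=cv2.resize(a,(520,360),interpolation=cv2.INTER_CUBIC);b=cv2.resize(b,(280,192),interpolation=cv2.INTER_CUBIC)
o=np.zeros((360,800,3),np.uint8);o[:,:520]=a;o[:192,520:]=b;cv2.imwrite("pics/s2.png",o)
E
```

```text
t8.60 tcp [50.07 -7.2  -1.24] yaxis [ 0.995  0.095 -0.   ] z [-0. -0. -1.] w49.9mm F [ 0.1 -0.4  0.9] g 0.0
```

View pics/s2.png

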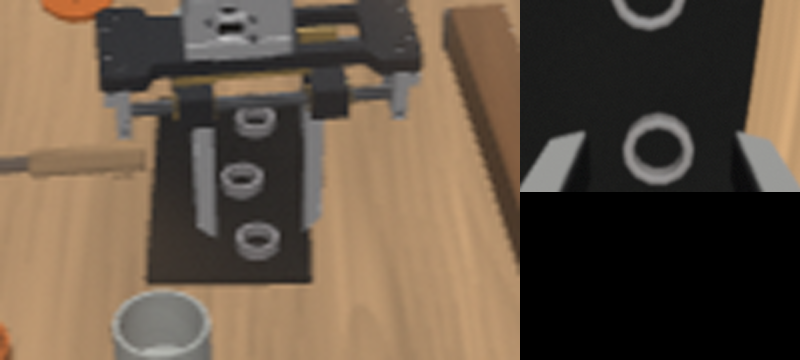

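The side view shows the tips level with about row 218 while the ring is at row 220, so there is still a gap. I keep lowering in small steps.

Call:
step_arm:
  increments:
    - {"rotation":[0,0,0],"offset":[0,0,-0.15],"hand":5}
    - {"rotation":[0,0,0],"offset":[0,0,-0.3],"hand":5}
    - {"rotation":[0,0,0],"offset":[0,0,-0.3],"hand":5}

```text
time_s: 9.07
eef_pos: [0.5006, -0.072, -0.0155]
orientation: [-2.113, -2.324, 0.0]
wrist_force: [0.0, 1.3, -0.2]
grip_width: 0.0502
grip_force: 0.0
```

Call:
step_arm:
  increments:
    - {"rotation":[0,0,0],"offset":[0,0,-0.1],"hand":5}
    - {"rotation":[0,0,0],"offset":[0,0,-0.2],"hand":5}
    - {"rotation":[0,0,0],"offset":[0,0,-0.2],"hand":5}

```text
time_s: 9.45
eef_pos: [0.5007, -0.072, -0.0174]
orientation: [-2.113, -2.324, 0.0]
wrist_force: [0.4, -0.4, -0.1]
grip_width: 0.0502
grip_force: 0.0
```

Call:
step_arm:
  increments:
    - {"rotation":[0,0,0],"offset":[0,0,-0.1],"hand":5}
    - {"rotation":[0,0,0],"offset":[0,0,-0.2],"hand":5}
    - {"rotation":[0,0,0],"offset":[0,0,-0.2],"hand":5}

```text
time_s: 9.82
eef_pos: [0.5006, -0.0721, -0.0195]
orientation: [-2.113, -2.324, 0.0]
wrist_force: [-0.3, 0.2, -0.9]
grip_width: 0.0502
grip_force: 0.0
```

Call:
step_arm:
  increments:
    - {"rotation":[0,0,0],"offset":[0,0,-0.1],"hand":3}
    - {"rotation":[0,0,0],"offset":[0,0,-0.1],"hand":1}
    - {"rotation":[0,0,0],"offset":[0,0,-0.1],"hand":1}
    - {"rotation":[0,0,0],"offset":[0,0,-0.1],"hand":1}
    - {"rotation":[0,0,0],"offset":[0,0,-0.1],"hand":1}
  grip_force: 15

```text
time_s: 10.45
eef_pos: [0.5007, -0.072, -0.0204]
orientation: [-2.113, -2.324, 0.0]
wrist_force: [-0.5, 0.4, 0.3]
grip_width: 0.0101
grip_force: 0.0
```

```bash
python3 - <<'E'
from h import *
st();im=arm.camera("side");x,y=307,220
a=im[y-60:y+30,x-65:x+65,::-1]
b=arm.camera("wrist")[120:260,240:400,::-1]
a=cv2.resize(a,(520,360),interpolation=cv2.INTER_CUBIC);b=cv2.resize(b,(280,245),interpolation=cv2.INTER_CUBIC)
o=np.zeros((360,800,3),np.uint8);o[:,:520]=a;o[:245,520:]=b;cv2.imwrite("pics/s3.png",o)
E
```

```text
t10.45 tcp [50.07 -7.2  -2.04] yaxis [ 0.995  0.095 -0.   ] z [-0. -0. -1.] w10.1mm F [-0.5  0.4  0.3] g 0.0
```

View pics/s3.png

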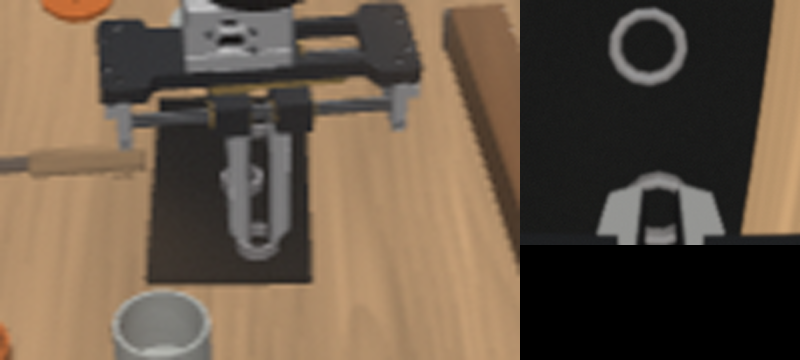

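The fingers are still above the ring top. I reopen and go lower in small steps, watching for contact.

Call:
step_arm:
  increments:
    - {"rotation":[0,0,0],"offset":[0,0,0],"hand":5}
    - {"rotation":[0,0,0],"offset":[0,0,0],"hand":5}
    - {"rotation":[0,0,0],"offset":[0,0,0],"hand":5}
    - {"rotation":[0,0,0],"offset":[0,0,-0.2],"hand":5}
    - {"rotation":[0,0,0],"offset":[0,0,-0.4],"hand":5}

```text
time_s: 11.18
eef_pos: [0.5007, -0.0721, -0.0245]
orientation: [-2.114, -2.324, 0.0]
wrist_force: [-0.2, -0.5, -0.7]
grip_width: 0.0497
grip_force: 0.0
```

Call:
step_arm:
  increments:
    - {"rotation":[0,0,0],"offset":[0,0,-0.1],"hand":5}
    - {"rotation":[0,0,0],"offset":[0,0,-0.2],"hand":5}
    - {"rotation":[0,0,0],"offset":[0,0,-0.2],"hand":5}

```text
time_s: 11.55
eef_pos: [0.5006, -0.072, -0.0264]
orientation: [-2.113, -2.324, 0.0]
wrist_force: [0.3, -0.1, 0.1]
grip_width: 0.0502
grip_force: 0.0
```

Call:
step_arm:
  increments:
    - {"rotation":[0,0,0],"offset":[0,0,-0.1],"hand":5}
    - {"rotation":[0,0,0],"offset":[0,0,-0.2],"hand":5}
    - {"rotation":[0,0,0],"offset":[0,0,-0.2],"hand":5}

```text
time_s: 11.92
eef_pos: [0.5007, -0.072, -0.0284]
orientation: [-2.113, -2.324, 0.0]
wrist_force: [-0.1, 0.1, -0.5]
grip_width: 0.05
grip_force: 0.0
```

Call:
step_arm:
  increments:
    - {"rotation":[0,0,0],"offset":[0,0,-0.05],"hand":5}
    - {"rotation":[0,0,0],"offset":[0,0,-0.1],"hand":5}
    - {"rotation":[0,0,0],"offset":[0,0,-0.1],"hand":5}

```text
time_s: 12.3
eef_pos: [0.5006, -0.072, -0.0294]
orientation: [-2.113, -2.324, 0.0]
wrist_force: [-0.4, -0.5, -0.7]
grip_width: 0.0497
grip_force: 0.0
```

Call:
step_arm:
  increments:
    - {"rotation":[0,0,0],"offset":[0,0,-0.1],"hand":5}
    - {"rotation":[0,0,0],"offset":[0,0,-0.15],"hand":5}
    - {"rotation":[0,0,0],"offset":[0,0,-0.15],"hand":5}

```text
time_s: 12.68
eef_pos: [0.5008, -0.0721, -0.0301]
orientation: [2.113, 2.324, -0.001]
wrist_force: [-7.0, 0.2, 21.3]
grip_width: 0.0504
grip_force: 10.7
```

Call:
step_arm:
  increments:
    - {"rotation":[0,0,0],"offset":[0,0,0],"hand":1}
    - {"rotation":[0,0,0],"offset":[0,0,0],"hand":1}
    - {"rotation":[0,0,0],"offset":[0,0,0],"hand":1}
    - {"rotation":[0,0,0],"offset":[0,0,0],"hand":1}
  grip_force: 20

```text
time_s: 13.18
eef_pos: [0.5015, -0.0721, -0.0301]
orientation: [2.113, 2.323, 0.001]
wrist_force: [-1.3, 1.8, 15.6]
grip_width: 0.0251
grip_force: 21.4
```

Contact came at z = −30.1 mm on the pad top (6 mm), so the true tip is about 36 mm above the reported TCP. The ring is gripped at 25 mm width. I lift it and carry it to pot (447,−177).

Call:
step_arm:
  increments:
    - {"rotation":[0,0,0],"offset":[0,0,3],"hand":1}
    - {"rotation":[0,0,0],"offset":[0,0,8],"hand":1}
    - {"rotation":[0,0,0],"offset":[-2.7,-5.2,9],"hand":1}
    - {"rotation":[0,0,0],"offset":[-5.4,-10.5,9],"hand":1}
    - {"rotation":[0,0,0],"offset":[-5.4,-10.5,9],"hand":1}

```text
time_s: 13.8
eef_pos: [0.4446, -0.1811, 0.0592]
orientation: [2.121, 2.317, -0.002]
wrist_force: [-0.1, 0.6, -0.8]
grip_width: 0.0255
grip_force: 20.0
```

```bash
python3 - <<'E'
from h import *
st();survey("pot",("wrist","top"))
E
```

```text
t13.80 tcp [ 44.46 -18.11   5.92] yaxis [ 0.996  0.088 -0.001] z [-0.001 -0.001 -1.   ] w25.5mm F [-0.1  0.6 -0.8] g 20.0
pot mean [ 447.1 -169.3] 3D [ 444.1 -145.5  113.9] [('wrist', [447.6, -175.4], 3797, 'sat13'), ('top', [446.6, -163.2], 131, 'sat11')]
pot mean [ 536.8 -206.8] 3D [nan nan nan] [('wrist', [536.8, -206.8], 140, 'sat25')]
pot mean [ 438.9 -303.5] 3D [nan nan nan] [('wrist', [438.9, -303.5], 1009, 'sat13')]
pot mean [ 336.5 -186.3] 3D [ 335.3 -191.9   -9.9] [('wrist', [339.6, -189.8], 3714, 'sat195'), ('top', [333.3, -182.8], 212, 'sat231')]
```

Call:
step_arm:
  increments:
    - {"rotation":[0,0,0],"offset":[0,0,-2],"hand":1}
    - {"rotation":[0,0,0],"offset":[0,0,-4.4],"hand":1}
    - {"rotation":[0,0,0],"offset":[0,0,-4.4],"hand":1}
    - {"rotation":[0,0,0],"offset":[0,0,-4.4],"hand":1}

```text
time_s: 14.5
eef_pos: [0.4473, -0.1764, 0.0157]
orientation: [2.112, 2.326, 0.0]
wrist_force: [0.1, -1.6, 0.7]
grip_width: 0.0248
grip_force: 20.0
```

Call:
step_arm:
  increments:
    - {"rotation":[0,0,0],"offset":[0,0,0],"hand":4.5}
    - {"rotation":[0,0,0],"offset":[0,0,0],"hand":4.5}
    - {"rotation":[0,0,0],"offset":[0,0,4],"hand":4.5}
    - {"rotation":[0,0,0],"offset":[2,6,7],"hand":4.5}
    - {"rotation":[0,0,0],"offset":[4.5,12,7],"hand":4.5}

```text
time_s: 15.12
eef_pos: [0.4896, -0.0654, 0.087]
orientation: [2.114, 2.319, 0.002]
wrist_force: [1.4, -0.4, -1.5]
grip_width: 0.0453
grip_force: 0.0
```

Call:
step_arm:
  increments:
    - {"rotation":[0,0,0],"offset":[0,4,-1],"hand":4.5}
    - {"rotation":[0,0,0],"offset":[0,4.2,-3],"hand":4.5}
    - {"rotation":[0,0,0],"offset":[0,4.2,-3],"hand":4.5}
    - {"rotation":[0,0,0],"offset":[0,4.2,-3],"hand":4.5}

```text
time_s: 15.62
eef_pos: [0.4885, -0.0242, 0.0554]
orientation: [2.114, 2.323, 0.0]
wrist_force: [0.6, 0.4, 0.3]
grip_width: 0.045
grip_force: 0.0
```

```bash
python3 - <<'E'
from h import *
st();im=arm.camera("wrist");cv2.imwrite("pics/w5.png",im[:,:,::-1]);rings(im,V=80)
arm.camera("top");print([(np.round(d["point"]),d["score"]) for d in arm.look_for("top","ring0")],proj("top",[.447,-.177,.008]))
E
```

```text
t15.62 tcp [48.85 -2.42  5.54] yaxis [0.996 0.094 0.   ] z [ 0. -0. -1.] w45.0mm F [0.6 0.4 0.3] g 0.0
ringblob px [341.8 129. ] area 736 xy mm [501.8  46. ]
ringblob px [324. 199.] area 712 xy mm [492.9 -14.7]
[(array([434., 222.]), 0.55)] [390.32109844 215.04126814]
```

Call:
step_arm:
  increments:
    - {"rotation":[0,0,0],"offset":[0.43,0.96,-2],"hand":4.5}
    - {"rotation":[0,0,0],"offset":[0.43,0.96,-6],"hand":4.5}
    - {"rotation":[0,0,0],"offset":[0.43,0.96,-8.35],"hand":4.5}
    - {"rotation":[0,0,0],"offset":[0.43,0.96,-8.35],"hand":4.5}
    - {"rotation":[0,0,0],"offset":[0.43,0.96,-8.35],"hand":1}

```text
time_s: 16.4
eef_pos: [0.4927, -0.0143, -0.0285]
orientation: [2.114, 2.324, 0.0]
wrist_force: [0.8, -0.2, -0.3]
grip_width: 0.0384
grip_force: 0.0
```

Call:
step_arm:
  increments:
    - {"rotation":[0,0,0],"offset":[0,0,0],"hand":1}
    - {"rotation":[0,0,0],"offset":[0,0,0],"hand":1}
    - {"rotation":[0,0,0],"offset":[0,0,0],"hand":1}
    - {"rotation":[0,0,0],"offset":[0,0,3],"hand":1}
    - {"rotation":[0,0,0],"offset":[0,0,8],"hand":1}

```text
time_s: 17.02
eef_pos: [0.4913, -0.0138, 0.0512]
orientation: [-2.111, -2.323, 0.002]
wrist_force: [0.3, -0.6, -0.1]
grip_width: 0.0246
grip_force: 20.0
```

Call:
step_arm:
  increments:
    - {"rotation":[0,0,0],"offset":[1.4,-5.6,0],"hand":1}
    - {"rotation":[0,0,0],"offset":[2.8,-11.2,0],"hand":1}
    - {"rotation":[0,0,0],"offset":[4.2,-16.8,0],"hand":1}
    - {"rotation":[0,0,0],"offset":[5.6,-22.5,0],"hand":1}
    - {"rotation":[0,0,0],"offset":[5.6,-22.5,0],"hand":1}

```text
time_s: 17.65
eef_pos: [0.548, -0.2439, 0.0506]
orientation: [2.12, 2.318, -0.002]
wrist_force: [-1.0, 0.4, -1.0]
grip_width: 0.0249
grip_force: 20.0
```

Call:
step_arm:
  increments:
    - {"rotation":[0,0,0],"offset":[0,0,0],"hand":1}
    - {"rotation":[0,0,0],"offset":[0,0,0],"hand":1}

```text
time_s: 17.9
eef_pos: [0.5485, -0.2376, 0.0513]
orientation: [-2.111, -2.326, -0.0]
wrist_force: [0.6, -1.0, -0.1]
grip_width: 0.0248
grip_force: 20.0
```

Call:
step_arm:
  increments:
    - {"rotation":[0,0,0],"offset":[-0.05,-0.2,-2],"hand":1}
    - {"rotation":[0,0,0],"offset":[-0.05,-0.2,-3.6],"hand":1}
    - {"rotation":[0,0,0],"offset":[-0.05,-0.2,-3.6],"hand":1}
    - {"rotation":[0,0,0],"offset":[-0.05,-0.2,-3.6],"hand":4.5}
    - {"rotation":[0,0,0],"offset":[-0.05,-0.2,-3.6],"hand":4.5}

```text
time_s: 18.52
eef_pos: [0.5483, -0.2411, 0.0157]
orientation: [2.113, 2.324, 0.0]
wrist_force: [-0.5, -0.7, -0.3]
grip_width: 0.041
grip_force: 0.0
```

Call:
step_arm:
  increments:
    - {"rotation":[0,0,0],"offset":[0,0,3],"hand":4.5}
    - {"rotation":[0,0,0],"offset":[-1,6,5],"hand":4.5}
    - {"rotation":[0,0,0],"offset":[-2,12,5],"hand":4.5}
    - {"rotation":[0,0,0],"offset":[-3,18,5],"hand":4.5}
    - {"rotation":[0,0,0],"offset":[-4,24,5],"hand":4.5}

```text
time_s: 19.15
eef_pos: [0.5078, 0.0007, 0.0659]
orientation: [2.113, 2.323, 0.001]
wrist_force: [0.2, -0.4, -0.3]
grip_width: 0.0453
grip_force: 0.0
```

Call:
step_arm:
  increments:
    - {"rotation":[0,0,0],"offset":[0,4,0],"hand":4.5}
    - {"rotation":[0,0,0],"offset":[0,4,0],"hand":4.5}
    - {"rotation":[0,0,0],"offset":[0,4,0],"hand":4.5}

```text
time_s: 19.52
eef_pos: [0.5082, 0.0382, 0.0654]
orientation: [2.114, 2.324, -0.0]
wrist_force: [-0.5, -1.2, -0.3]
grip_width: 0.0457
grip_force: 0.0
```

```bash
python3 - <<'E'
from h import *
st();im=arm.camera("wrist");rings(im,V=80)
a=arm.camera("top");s=arm.camera("side")
o=np.zeros((560,800,3),np.uint8)
o[:240,:400]=cv2.resize(a[160:268,350:530,::-1],(400,240),interpolation=cv2.INTER_CUBIC)
o[:240,400:]=cv2.resize(im[200:400,150:483,::-1],(400,240))
o[240:]=cv2.resize(s[220:320,210:460,::-1],(800,320),interpolation=cv2.INTER_CUBIC)
cv2.imwrite("pics/m1.png",o)
E
```

```text
t19.52 tcp [50.82  3.82  6.54] yaxis [0.996 0.094 0.   ] z [ 0. -0. -1.] w45.7mm F [-0.5 -1.2 -0.3] g 0.0
ringblob px [311.5 197.3] area 627 xy mm [501.6  45.7]
ringblob px [630.3 237.5] area 67 xy mm [969.1  31.3]
ringblob px [106.  267.1] area 57 xy mm [269.5 -58. ]
```

View pics/m1.png

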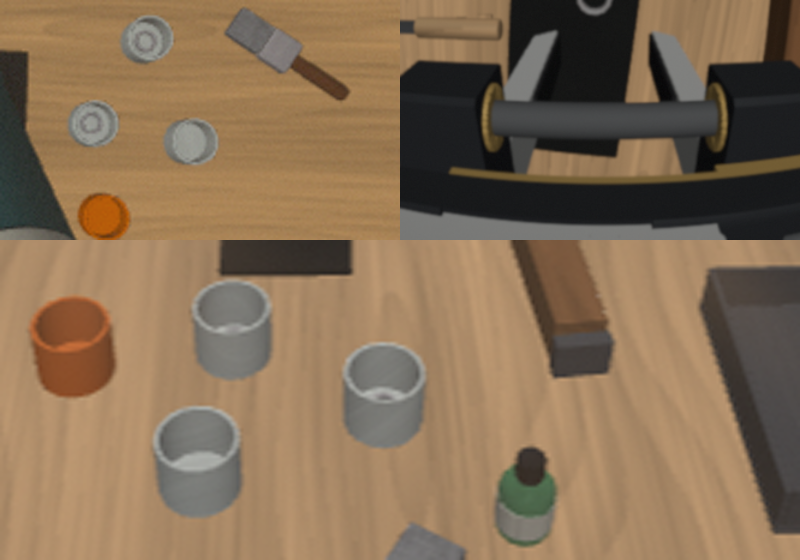

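The composite shows both rings lying flat in the pots at (548,−240) and (447,−177), with the third pot still empty. Now the last ring.

Call:
step_arm:
  increments:
    - {"rotation":[0,0,0],"offset":[-0.65,0.75,-3],"hand":4.5}
    - {"rotation":[0,0,0],"offset":[-0.65,0.75,-7],"hand":4.5}
    - {"rotation":[0,0,0],"offset":[-0.65,0.75,-9.4],"hand":4.5}
    - {"rotation":[0,0,0],"offset":[-0.65,0.75,-9.4],"hand":4.5}
    - {"rotation":[0,0,0],"offset":[-0.65,0.75,-9.4],"hand":1}

```text
time_s: 20.3
eef_pos: [0.5015, 0.0457, -0.0289]
orientation: [-2.115, -2.323, 0.001]
wrist_force: [-0.8, 0.1, -0.4]
grip_width: 0.0386
grip_force: 0.0
```

Call:
step_arm:
  increments:
    - {"rotation":[0,0,0],"offset":[0,0,0],"hand":1}
    - {"rotation":[0,0,0],"offset":[0,0,0],"hand":1}
    - {"rotation":[0,0,0],"offset":[0,0,0],"hand":1}
    - {"rotation":[0,0,0],"offset":[0,0,3],"hand":1}
    - {"rotation":[0,0,0],"offset":[0,0,8],"hand":1}

```text
time_s: 20.92
eef_pos: [0.5004, 0.0465, 0.0512]
orientation: [-2.112, -2.323, 0.003]
wrist_force: [0.5, 0.2, -0.4]
grip_width: 0.025
grip_force: 20.0
```

Call:
step_arm:
  increments:
    - {"rotation":[0,0,0],"offset":[-1.2,-5.8,0],"hand":1}
    - {"rotation":[0,0,0],"offset":[-2.4,-11.6,0],"hand":1}
    - {"rotation":[0,0,0],"offset":[-3.6,-17.4,0],"hand":1}
    - {"rotation":[0,0,0],"offset":[-4.8,-23,0],"hand":1}
    - {"rotation":[0,0,0],"offset":[-6,-28,0],"hand":1}

```text
time_s: 21.55
eef_pos: [0.4407, -0.2357, 0.0514]
orientation: [2.114, 2.323, -0.0]
wrist_force: [1.7, -0.5, -1.2]
grip_width: 0.0246
grip_force: 20.0
```

Call:
step_arm:
  increments:
    - {"rotation":[0,0,0],"offset":[-1.3,-5.8,0],"hand":1}
    - {"rotation":[0,0,0],"offset":[-1.3,-5.8,0],"hand":1}
    - {"rotation":[0,0,0],"offset":[-1.3,-5.8,0],"hand":1}
    - {"rotation":[0,0,0],"offset":[-1.3,-5.8,0],"hand":1}

```text
time_s: 22.05
eef_pos: [0.4289, -0.2904, 0.0513]
orientation: [-2.111, -2.326, -0.0]
wrist_force: [0.1, 0.4, 0.8]
grip_width: 0.0245
grip_force: 20.0
```

Call:
step_arm:
  increments:
    - {"rotation":[0,0,0],"offset":[-0.05,-0.2,-2],"hand":1}
    - {"rotation":[0,0,0],"offset":[-0.05,-0.2,-3.6],"hand":1}
    - {"rotation":[0,0,0],"offset":[-0.05,-0.2,-3.6],"hand":1}
    - {"rotation":[0,0,0],"offset":[-0.05,-0.2,-3.6],"hand":4.5}
    - {"rotation":[0,0,0],"offset":[-0.05,-0.2,-3.6],"hand":4.5}

```text
time_s: 22.68
eef_pos: [0.4283, -0.2937, 0.0158]
orientation: [2.113, 2.324, -0.0]
wrist_force: [-0.3, 0.0, -0.4]
grip_width: 0.0411
grip_force: 0.0
```

Call:
step_arm:
  increments:
    - {"rotation":[0,0,0],"offset":[4,4,5],"hand":9.2}
    - {"rotation":[0,0,0],"offset":[8,8,9],"hand":9.2}
    - {"rotation":[0,0,0],"offset":[12,13,12],"hand":9.2}
    - {"rotation":[0,0,0],"offset":[12,18,12],"hand":9.2}
    - {"rotation":[0,0,0],"offset":[12,18,12],"hand":9.2}

```text
time_s: 23.3
eef_pos: [0.5493, -0.1091, 0.1367]
orientation: [2.106, 2.329, 0.003]
wrist_force: [0.4, -0.7, -0.0]
grip_width: 0.0908
grip_force: 0.0
```

Call:
step_arm:
  increments:
    - {"rotation":[0,0,0],"offset":[0,0,0],"hand":9.2}
    - {"rotation":[0,0,0],"offset":[0,0,0],"hand":9.2}

```text
time_s: 23.55
eef_pos: [0.5474, -0.1152, 0.1349]
orientation: [-2.116, -2.322, 0.001]
wrist_force: [0.5, -0.7, -0.3]
grip_width: 0.0923
grip_force: 0.0
```

```bash
python3 - <<'E'
from h import *
st();survey("pot");survey("lid",("top","side"))
ims={}
fits={}
for c in("wrist","top","side"):
    P=arm.camera_params(c);im=arm.camera(c);cv2.imwrite(f"pics/r_{c}.png",im[:,:,::-1]);D=arm.trace(c,"rail")
    for d in D[:2]:
        m=d["mask"].astype(np.uint8);print(c,round(d["score"],2),m.sum(),cv2.boundingRect(m))
    if not D:continue
    m=D[0]["mask"].astype(np.uint8);np.save(f"pics/rail_{c}.npy",m)
    h=cv2.convexHull(cv2.findNonZero(m))
    def ms(M):
        cx,cy=M["m10"]/M["m00"],M["m01"]/M["m00"]
        return np.array([cx,cy,.5*np.degrees(np.arctan2(2*M["mu11"],M["mu20"]-M["mu02"])),np.sqrt(M["m00"])])
    tgt=ms(cv2.moments(h))
    def pr(q):
        R=Ro.from_euler("z",q[2]).as_matrix()
        pts=np.array([proj(c,R@[sx*.019,sy*s,z]+[q[0],q[1],0],P) for sx in(-1,1) for sy in(-1,1) for s in np.linspace(0,.165,12) for z in(0,.04)],np.float32)
        return ms(cv2.moments(cv2.convexHull(pts)))
    s=least_squares(lambda q:(pr(q)-tgt)[:3],[.666,-.03,.094],x_scale=[.01,.01,.05],diff_step=1e-3)
    print(c,"rail xy",np.round(s.x[:2]*1000,1),"yaw",round(s.x[2],4),"size ratio",pr(s.x)[3]/tgt[3],"cost",s.cost)
E
```

```text
t23.55 tcp [ 54.74 -11.52  13.49] yaxis [ 0.996  0.093 -0.001] z [-0.001 -0.    -1.   ] w92.3mm F [ 0.5 -0.7 -0.3] g 0.0
pot mean [ 338.4 -187.1] 3D [ 336.3 -186.4   -7.2] [('wrist', [342.3, -183.5], 1488, 'sat194'), ('side', [334.4, -190.8], 636, 'sat170')]
pot mean [ 547.2 -239.1] 3D [ 548.3 -238.7   -2.4] [('wrist', [549.1, -237.4], 1737, 'sat15'), ('side', [545.3, -240.9], 701, 'sat12')]
pot mean [ 446.1 -172.4] 3D [ 445.6 -170.4   -8.2] [('wrist', [448.9, -167.4], 1558, 'sat16'), ('side', [443.3, -177.4], 635, 'sat15')]
pot mean [ 429.2 -299.2] 3D [ 432.4 -300.6    6.3] [('wrist', [433.5, -305.4], 843, 'sat15'), ('side', [424.8, -293.1], 775, 'sat10')]
lid mean [540.8 253.5] 3D [541.2 255.3  -1.8] [('top', [542.6, 255.0], 289, 'sat22'), ('side', [539.0, 252.1], 157, 'sat24')]
lid mean [413.1 290.7] 3D [413.3 293.3  -2.7] [('top', [415.9, 292.9], 300, 'sat22'), ('side', [410.3, 288.5], 125, 'sat13')]
lid mean [465.3 164.3] 3D [465.5 167.   -3.2] [('top', [468.3, 166.7], 254, 'sat17'), ('side', [462.3, 161.9], 145, 'sat14')]
lid mean [370.1 196.5] 3D [nan nan nan] [('side', [370.1, 196.5], 157, 'sat152')]
wrist 0.77 10352 (411, 0, 50, 260)
wrist rail xy [673.1 -19.3] yaw 0.1059 size ratio 1.103892810067613 cost 1.3786772024756058e-11
top 0.88 1557 (271, 121, 90, 23)
top rail xy [664.9  29.5] yaw 0.0971 size ratio 1.1800153524836257 cost 3.0929120507976816e-12
side 0.72 1994 (354, 161, 47, 102)
side rail xy [668.2 -42. ] yaw 0.0953 size ratio 1.0038786762003709 cost 1.9580431391129472e-11
```

```bash
cat > rail.py <<'E'
from h import *
def prof(c,im,P,yaw,c0,vs,z=.04):
    R=Ro.from_euler("z",yaw).as_matrix();us=np.arange(-.04,.0401,.001);g=cv2.GaussianBlur(im,(3,3),0).astype(np.float32);o=[]
    for u in us:
        uv=np.array([proj(c,R@[u,v,0]+np.array([*c0,z]),P) for v in vs],np.float32)
        o.append(cv2.remap(g,uv[:,0][None],uv[:,1][None],cv2.INTER_LINEAR)[0].mean(0))
    return us*1000,np.array(o)
E
python3 - <<'E'
from rail import *
for c,f,vs in(("wrist","r_wrist",np.linspace(-.08,.08,40)),("top","top0",np.linspace(-.13,.13,40)),("side","side0",np.linspace(-.13,.13,40))):
    im=cv2.imread(f"pics/{f}.png");P=arm.camera_params(c)
    best=max(np.linspace(.07,.12,26),key=lambda y:np.abs(np.diff(prof(c,im,P,y,(.666,-.03),vs)[1],axis=0)).max(0).sum())
    us,p=prof(c,im,P,best,(.666,-.03),vs);g=np.diff(p,axis=0).sum(1)
    print(c,"yaw",round(best,3));print([ (int(us[i]),round(float(g[i]),1)) for i in range(len(g)) if abs(g[i])>6])
E
```

```text
wrist yaw 0.094
[(-27, -11.4), (-26, -34.1), (-25, -61.7), (-24, -73.7), (-23, -56.8), (-22, -26.8), (-21, -6.1), (-14, 15.5), (-13, 25.8), (-12, 28.2), (-11, 22.0), (-10, 13.0), (-9, 6.6), (21, 9.4), (22, 21.2), (23, 31.6), (24, 32.3), (25, 22.1), (26, 11.2)]
top yaw 0.096
[(-27, -6.7), (-26, -11.9), (-25, -18.5), (-24, -24.5), (-23, -29.3), (-22, -31.1), (-21, -27.9), (-20, -21.1), (-19, -13.1), (-16, 7.7), (-15, 9.9), (-14, 11.0), (-13, 10.9), (-12, 9.0), (-11, 6.8), (19, 8.2), (20, 11.6), (21, 14.1), (22, 14.8), (23, 14.8), (24, 12.9), (25, 9.4), (26, 6.2)]
side yaw 0.094
[(-33, -8.2), (-32, -14.1), (-31, -21.0), (-30, -28.7), (-29, -32.9), (-28, -34.9), (-27, -32.1), (-26, -24.9), (-25, -16.5), (-24, -9.8), (-18, 8.9), (-17, 11.5), (-16, 13.0), (-15, 12.8), (-14, 11.3), (-13, 9.0), (-12, 6.5), (17, 8.3), (18, 11.5), (19, 14.3), (20, 15.8), (21, 14.9), (22, 12.6), (23, 9.6), (24, 6.3)]
```

Call:
step_arm:
  increments:
    - {"rotation":[0,0,0],"offset":[-5,-3,0],"hand":9.2}
    - {"rotation":[0,0,0],"offset":[-10,-6.2,-2],"hand":9.2}
    - {"rotation":[0,0,0],"offset":[-10,-6.2,-6],"hand":9.2}
    - {"rotation":[0,0,0],"offset":[-10,-6.2,-8],"hand":9.2}
    - {"rotation":[0,0,0],"offset":[-10,-6.2,-8],"hand":9.2}

```text
time_s: 24.98
eef_pos: [0.4472, -0.1752, 0.0544]
orientation: [-2.112, -2.323, 0.001]
wrist_force: [-0.5, 1.1, 0.3]
grip_width: 0.0919
grip_force: 0.0
```

Call:
step_arm:
  increments:
    - {"rotation":[0,0,0],"offset":[0,0,0],"hand":9.2}
    - {"rotation":[0,0,0],"offset":[0,0,0],"hand":9.2}

```text
time_s: 25.22
eef_pos: [0.4486, -0.1757, 0.0561]
orientation: [2.112, 2.324, 0.0]
wrist_force: [0.0, -0.1, -0.4]
grip_width: 0.092
grip_force: 0.0
```

Call:
step_arm:
  increments:
    - {"rotation":[0,0,0],"offset":[-0.15,-0.1,-3],"hand":9.2}
    - {"rotation":[0,0,0],"offset":[-0.15,-0.1,-6],"hand":9.2}
    - {"rotation":[0,0,0],"offset":[-0.15,-0.1,-7.3],"hand":9.2}
    - {"rotation":[0,0,0],"offset":[-0.15,-0.1,-7.3],"hand":9.2}
    - {"rotation":[0,0,0],"offset":[-0.15,-0.1,-7.3],"hand":7}

```text
time_s: 25.85
eef_pos: [0.4472, -0.1768, -0.0168]
orientation: [2.112, 2.324, 0.0]
wrist_force: [-0.1, 0.3, 0.4]
grip_width: 0.0852
grip_force: 0.0
```

Call:
step_arm:
  increments:
    - {"rotation":[0,0,0],"offset":[0,0,0],"hand":5}
    - {"rotation":[0,0,0],"offset":[0,0,0],"hand":4}
    - {"rotation":[0,0,0],"offset":[0,0,0],"hand":4}
    - {"rotation":[0,0,0],"offset":[0,0,0],"hand":4}
    - {"rotation":[0,0,0],"offset":[0,0,0],"hand":4}
  grip_force: 35

```text
time_s: 26.48
eef_pos: [0.4465, -0.1766, -0.0176]
orientation: [2.113, 2.324, -0.0]
wrist_force: [-1.8, 1.4, 6.3]
grip_width: 0.0544
grip_force: 35.0
```

Call:
step_arm:
  increments:
    - {"rotation":[0,0,0],"offset":[0,0,4],"hand":4}
    - {"rotation":[0,0,0],"offset":[0,0,9],"hand":4}
    - {"rotation":[0,0,0],"offset":[3,4,11],"hand":4}
    - {"rotation":[0,0,0],"offset":[7,7,11],"hand":4}
    - {"rotation":[0,0,0],"offset":[11,11,11],"hand":4}

```text
time_s: 27.1
eef_pos: [0.5575, -0.0664, 0.0925]
orientation: [2.115, 2.322, -0.001]
wrist_force: [0.6, 0.2, -0.9]
grip_width: 0.0535
grip_force: 35.0
```

Call:
step_arm:
  increments:
    - {"rotation":[0,0,0],"offset":[3.5,4,0],"hand":4}
    - {"rotation":[0,0,0],"offset":[7,8,0],"hand":4}
    - {"rotation":[0,0,0],"offset":[10.6,13,0],"hand":4}
    - {"rotation":[0,0,0],"offset":[10.6,13,0],"hand":4}
    - {"rotation":[0,0,0],"offset":[10.6,13,0],"hand":4}

```text
time_s: 27.72
eef_pos: [0.662, 0.0632, 0.0915]
orientation: [-2.113, -2.324, 0.002]
wrist_force: [-0.5, -0.8, -1.1]
grip_width: 0.0541
grip_force: 35.0
```

```bash
python3 - <<'E'
from rail import *
o=st();im=arm.camera("wrist")[:,:,::-1].copy();cv2.imwrite("pics/p1.png",im);P=arm.camera_params("wrist")
for vs in(np.linspace(.12,.15,20),):
    us,p=prof("wrist",im,P,.094,(.666,-.03),vs);g=np.diff(p,axis=0).sum(1)
    print([(int(us[i]),round(float(g[i]),1)) for i in range(len(g)) if abs(g[i])>8])
E
```

```text
t27.73 tcp [66.2   6.32  9.15] yaxis [ 0.995  0.095 -0.001] z [-0.001 -0.    -1.   ] w54.1mm F [-0.5 -0.8 -1.1] g 35.0
[(-40, -8.3), (-39, -8.5), (-15, -9.7), (-14, -36.1), (-13, -61.9), (-12, -51.7), (-11, -16.3), (23, 24.0), (24, 49.0), (25, 43.6), (26, 18.9)]
```

Call:
step_arm:
  increments:
    - {"rotation":[0,0,0],"offset":[0.14,0.1,-2.5],"hand":4}
    - {"rotation":[0,0,0],"offset":[0.14,0.1,-5],"hand":4}
    - {"rotation":[0,0,0],"offset":[0.14,0.1,-6.4],"hand":4}
    - {"rotation":[0,0,0],"offset":[0.14,0.1,-6.4],"hand":4}
    - {"rotation":[0,0,0],"offset":[0.14,0.1,-6.4],"hand":4}

```text
time_s: 28.4
eef_pos: [0.6644, 0.0643, 0.0292]
orientation: [2.113, 2.323, 0.001]
wrist_force: [0.7, 0.6, -1.2]
grip_width: 0.0539
grip_force: 35.0
```

Call:
step_arm:
  increments:
    - {"rotation":[0,0,0],"offset":[0,0,-0.1],"hand":4}
    - {"rotation":[0,0,0],"offset":[0,0,-0.2],"hand":4}
    - {"rotation":[0,0,0],"offset":[0,0,-0.2],"hand":4}

```text
time_s: 28.78
eef_pos: [0.6639, 0.0645, 0.0263]
orientation: [2.113, 2.324, -0.0]
wrist_force: [-0.1, 0.8, -2.7]
grip_width: 0.0541
grip_force: 35.0
```

Call:
step_arm:
  increments:
    - {"rotation":[0,0,0],"offset":[-0.05,0,-0.1],"hand":4}
    - {"rotation":[0,0,0],"offset":[-0.05,0,-0.25],"hand":4}
    - {"rotation":[0,0,0],"offset":[-0.05,0,-0.25],"hand":4}

```text
time_s: 29.15
eef_pos: [0.6633, 0.0644, 0.0235]
orientation: [-2.113, -2.324, 0.0]
wrist_force: [0.6, 0.1, -2.3]
grip_width: 0.0541
grip_force: 35.0
```

Call:
step_arm:
  increments:
    - {"rotation":[0,0,0],"offset":[0,0,-0.05],"hand":4}
    - {"rotation":[0,0,0],"offset":[0,0,-0.1],"hand":4}
    - {"rotation":[0,0,0],"offset":[0,0,-0.1],"hand":4}

```text
time_s: 29.52
eef_pos: [0.6633, 0.0644, 0.0227]
orientation: [-2.113, -2.324, 0.0]
wrist_force: [0.1, 0.3, -1.9]
grip_width: 0.0543
grip_force: 35.0
```

Call:
step_arm:
  increments:
    - {"rotation":[0,0,0],"offset":[0,0,-0.05],"hand":4}
    - {"rotation":[0,0,0],"offset":[0,0,-0.08],"hand":4}
    - {"rotation":[0,0,0],"offset":[0,0,-0.08],"hand":4}

```text
time_s: 29.9
eef_pos: [0.6634, 0.0645, 0.0225]
orientation: [2.113, 2.324, -0.0]
wrist_force: [-4.2, -0.7, 6.4]
grip_width: 0.0542
grip_force: 35.0
```

Call:
step_arm:
  increments:
    - {"rotation":[0,0,0],"offset":[0,0,0],"hand":7}
    - {"rotation":[0,0,0],"offset":[0,0,0],"hand":9.2}
    - {"rotation":[0,0,0],"offset":[0,0,0],"hand":9.2}
    - {"rotation":[0,0,0],"offset":[0,0,4],"hand":9.2}
    - {"rotation":[0,0,0],"offset":[0,0,8],"hand":9.2}

```text
time_s: 30.52
eef_pos: [0.6631, 0.0645, 0.1027]
orientation: [-2.113, -2.324, 0.001]
wrist_force: [0.7, 0.4, -0.3]
grip_width: 0.0919
grip_force: 0.0
```

Call:
step_arm:
  increments:
    - {"rotation":[0,0,0],"offset":[-2,-5.5,1],"hand":9.2}
    - {"rotation":[0,0,0],"offset":[-4,-11,1],"hand":9.2}
    - {"rotation":[0,0,0],"offset":[-6,-16.5,1],"hand":9.2}
    - {"rotation":[0,0,0],"offset":[-8,-22,1],"hand":9.2}
    - {"rotation":[0,0,0],"offset":[-10,-26,1],"hand":9.2}

```text
time_s: 31.15
eef_pos: [0.5623, -0.1982, 0.1119]
orientation: [2.115, 2.322, -0.001]
wrist_force: [-0.3, 0.2, -0.4]
grip_width: 0.092
grip_force: 0.0
```

```bash
python3 - <<'E'
from h import *
st();survey("pot",("wrist","top"));survey("pot",("side","top"),z=.04)
E
```

```text
t31.15 tcp [ 56.23 -19.82  11.19] yaxis [ 0.996  0.093 -0.   ] z [-0.    -0.001 -1.   ] w92.0mm F [-0.3  0.2 -0.4] g 0.0
pot mean [ 339.  -190.5] 3D [ 338.2 -190.2   -1.9] [('wrist', [339.6, -189.6], 2235, 'sat196'), ('top', [338.4, -191.4], 341, 'sat236')]
pot mean [ 547.7 -228. ] 3D [ 549.6 -217.7   53.5] [('wrist', [549.1, -238.6], 2583, 'sat14'), ('top', [546.3, -217.3], 53, 'sat14')]
pot mean [ 421.7 -273.3] 3D [ 428.7 -266.8   24.7] [('wrist', [417.6, -280.2], 772, 'sat16'), ('top', [425.8, -266.5], 26, 'sat13')]
pot mean [673.5  65.5] 3D [nan nan nan] [('top', [673.5, 65.5], 369, 'sat20')]
pot mean [ 344.4 -229.9] 3D [nan nan nan] [('side', [344.4, -229.9], 653, 'sat171')]
pot mean [ 429.2 -326.4] 3D [nan nan nan] [('side', [429.2, -326.4], 729, 'sat8')]
pot mean [ 542.7 -277. ] 3D [nan nan nan] [('side', [542.7, -277.0], 702, 'sat12')]
pot mean [650.   44.1] 3D [nan nan nan] [('side', [650.0, 44.1], 176, 'sat25')]
pot mean [ 341.7 -183.6] 3D [nan nan nan] [('top', [341.7, -183.6], 385, 'sat230')]
pot mean [664.1  65. ] 3D [nan nan nan] [('top', [664.1, 65.0], 429, 'sat28')]
```

Call:
step_arm:
  increments:
    - {"rotation":[0,0,0],"offset":[-1.3,-4,0],"hand":9.2}
    - {"rotation":[0,0,0],"offset":[-1.3,-4,-4],"hand":9.2}
    - {"rotation":[0,0,0],"offset":[-1.3,-4,-6],"hand":9.2}
    - {"rotation":[0,0,0],"offset":[-1.3,-4,-6],"hand":9.2}
    - {"rotation":[0,0,0],"offset":[-1.3,-4,-6],"hand":9.2}

```text
time_s: 32.17
eef_pos: [0.5513, -0.235, 0.0529]
orientation: [2.112, 2.325, 0.001]
wrist_force: [0.0, 0.5, -0.5]
grip_width: 0.0915
grip_force: 0.0
```

Call:
step_arm:
  increments:
    - {"rotation":[0,0,0],"offset":[-0.25,-0.4,-3],"hand":9.2}
    - {"rotation":[0,0,0],"offset":[-0.25,-0.4,-6],"hand":9.2}
    - {"rotation":[0,0,0],"offset":[-0.25,-0.4,-7],"hand":9.2}
    - {"rotation":[0,0,0],"offset":[-0.25,-0.4,-7],"hand":9.2}
    - {"rotation":[0,0,0],"offset":[-0.25,-0.4,-7],"hand":7}

```text
time_s: 32.8
eef_pos: [0.5487, -0.2398, -0.0167]
orientation: [2.112, 2.323, 0.001]
wrist_force: [-0.3, 0.1, 1.2]
grip_width: 0.0854
grip_force: 0.0
```

Call:
step_arm:
  increments:
    - {"rotation":[0,0,0],"offset":[0,0,0],"hand":5}
    - {"rotation":[0,0,0],"offset":[0,0,0],"hand":4}
    - {"rotation":[0,0,0],"offset":[0,0,0],"hand":4}
    - {"rotation":[0,0,0],"offset":[0,0,0],"hand":4}
    - {"rotation":[0,0,0],"offset":[0,0,0],"hand":4}
  grip_force: 35

```text
time_s: 33.42
eef_pos: [0.5479, -0.2396, -0.0179]
orientation: [2.113, 2.324, -0.0]
wrist_force: [-1.1, -0.0, 5.2]
grip_width: 0.0533
grip_force: 35.0
```

Call:
step_arm:
  increments:
    - {"rotation":[0,0,0],"offset":[0,0,4],"hand":4}
    - {"rotation":[0,0,0],"offset":[0,0,9],"hand":4}
    - {"rotation":[0,0,0],"offset":[2,4,11],"hand":4}
    - {"rotation":[0,0,0],"offset":[4.5,8,11],"hand":4}
    - {"rotation":[0,0,0],"offset":[7,12,11],"hand":4}

```text
time_s: 34.05
eef_pos: [0.6184, -0.1185, 0.092]
orientation: [2.114, 2.324, -0.0]
wrist_force: [0.5, -1.0, -2.4]
grip_width: 0.0538
grip_force: 35.0
```

Call:
step_arm:
  increments:
    - {"rotation":[0,0,0],"offset":[2.5,4,0],"hand":4}
    - {"rotation":[0,0,0],"offset":[5.4,9,0],"hand":4}
    - {"rotation":[0,0,0],"offset":[5.4,9,0],"hand":4}
    - {"rotation":[0,0,0],"offset":[5.4,9,0],"hand":4}

```text
time_s: 34.55
eef_pos: [0.6715, -0.0298, 0.0913]
orientation: [-2.113, -2.324, 0.002]
wrist_force: [-0.5, -0.0, -2.0]
grip_width: 0.0533
grip_force: 35.0
```

Call:
step_arm:
  increments:
    - {"rotation":[0,0,0],"offset":[0,0,-2.5],"hand":4}
    - {"rotation":[0,0,0],"offset":[0,0,-5],"hand":4}
    - {"rotation":[0,0,0],"offset":[0,0,-6.5],"hand":4}
    - {"rotation":[0,0,0],"offset":[0,0,-6.5],"hand":4}
    - {"rotation":[0,0,0],"offset":[0,0,-6.5],"hand":4}

```text
time_s: 35.17
eef_pos: [0.6724, -0.0298, 0.0279]
orientation: [2.113, 2.323, 0.001]
wrist_force: [-0.3, -1.2, -2.0]
grip_width: 0.0535
grip_force: 35.0
```

Call:
step_arm:
  increments:
    - {"rotation":[0,0,0],"offset":[0,0,0],"hand":4}
    - {"rotation":[0,0,0],"offset":[0,0,0],"hand":4}

```text
time_s: 35.42
eef_pos: [0.6722, -0.0296, 0.0275]
orientation: [2.113, 2.324, 0.001]
wrist_force: [1.2, 0.5, -3.0]
grip_width: 0.0536
grip_force: 35.0
```

Call:
step_arm:
  increments:
    - {"rotation":[0,0,0],"offset":[0,0,-0.2],"hand":4}
    - {"rotation":[0,0,0],"offset":[0,0,-0.4],"hand":4}
    - {"rotation":[0,0,0],"offset":[0,0,-0.48],"hand":4}
    - {"rotation":[0,0,0],"offset":[0,0,-0.48],"hand":4}

```text
time_s: 35.92
eef_pos: [0.6718, -0.0295, 0.0221]
orientation: [-2.113, -2.324, 0.0]
wrist_force: [-1.4, 0.2, -0.3]
grip_width: 0.0535
grip_force: 35.0
```

Call:
step_arm:
  increments:
    - {"rotation":[0,0,0],"offset":[0,0,-0.04],"hand":4}
    - {"rotation":[0,0,0],"offset":[0,0,-0.07],"hand":4}
    - {"rotation":[0,0,0],"offset":[0,0,-0.07],"hand":4}

```text
time_s: 36.3
eef_pos: [0.6718, -0.0295, 0.0221]
orientation: [2.113, 2.324, -0.0]
wrist_force: [-5.7, -0.3, 10.0]
grip_width: 0.0533
grip_force: 35.0
```

Contact is made. I release, back off, and go to pot C (428,−292).

Call:
step_arm:
  increments:
    - {"rotation":[0,0,0],"offset":[0,0,0],"hand":7}
    - {"rotation":[0,0,0],"offset":[0,0,0],"hand":9.2}
    - {"rotation":[0,0,0],"offset":[0,0,0],"hand":9.2}
    - {"rotation":[0,0,0],"offset":[0,0,4],"hand":9.2}
    - {"rotation":[0,0,0],"offset":[0,0,8],"hand":9.2}

```text
time_s: 36.92
eef_pos: [0.6716, -0.0294, 0.1021]
orientation: [-2.113, -2.324, 0.001]
wrist_force: [0.2, -0.6, 0.4]
grip_width: 0.0918
grip_force: 0.0
```

Call:
step_arm:
  increments:
    - {"rotation":[0,0,0],"offset":[-4,-4,1],"hand":9.2}
    - {"rotation":[0,0,0],"offset":[-8,-8,1],"hand":9.2}
    - {"rotation":[0,0,0],"offset":[-12,-12,1],"hand":9.2}
    - {"rotation":[0,0,0],"offset":[-16,-16,1],"hand":9.2}
    - {"rotation":[0,0,0],"offset":[-20,-20,1],"hand":9.2}

```text
time_s: 37.55
eef_pos: [0.4705, -0.2308, 0.1116]
orientation: [2.113, 2.324, -0.0]
wrist_force: [1.1, -0.7, -0.0]
grip_width: 0.0917
grip_force: 0.0
```

Call:
step_arm:
  increments:
    - {"rotation":[0,0,0],"offset":[-3.5,-3.5,0],"hand":9.2}
    - {"rotation":[0,0,0],"offset":[-3.5,-3.5,0],"hand":9.2}
    - {"rotation":[0,0,0],"offset":[-3.5,-3.5,0],"hand":9.2}

```text
time_s: 37.92
eef_pos: [0.4373, -0.2643, 0.1116]
orientation: [2.113, 2.324, 0.0]
wrist_force: [0.4, 0.2, 0.2]
grip_width: 0.0919
grip_force: 0.0
```

```bash
python3 - <<'E'
from h import *
st();survey("pot",("wrist",));survey("pot",("top",),z=.04)
E
```

```text
t37.92 tcp [ 43.73 -26.43  11.16] yaxis [0.995 0.095 0.   ] z [ 0. -0. -1.] w91.9mm F [0.4 0.2 0.2] g 0.0
pot mean [ 339.5 -189.5] 3D [nan nan nan] [('wrist', [339.5, -189.5], 2686, 'sat197')]
pot mean [ 429.6 -291.4] 3D [nan nan nan] [('wrist', [429.6, -291.4], 2645, 'sat14')]
pot mean [708.7  -7.8] 3D [nan nan nan] [('wrist', [708.7, -7.8], 2050, 'sat16')]
pot mean [ 426.7 -273.6] 3D [nan nan nan] [('top', [426.7, -273.6], 283, 'sat17')]
pot mean [673.2 -30.7] 3D [nan nan nan] [('top', [673.2, -30.7], 368, 'sat19')]
pot mean [ 340.8 -183.6] 3D [nan nan nan] [('top', [340.8, -183.6], 386, 'sat230')]
pot mean [663.8  63.4] 3D [nan nan nan] [('top', [663.8, 63.4], 373, 'sat21')]
```

Call:
step_arm:
  increments:
    - {"rotation":[0,0,0],"offset":[-0.8,-2.7,-2],"hand":9.2}
    - {"rotation":[0,0,0],"offset":[-0.8,-2.7,-6],"hand":9.2}
    - {"rotation":[0,0,0],"offset":[-0.8,-2.7,-6],"hand":9.2}
    - {"rotation":[0,0,0],"offset":[-0.8,-2.7,-10],"hand":9.2}
    - {"rotation":[0,0,0],"offset":[-0.8,-2.7,-12.9],"hand":9.2}

```text
time_s: 38.75
eef_pos: [0.4299, -0.2913, -0.0172]
orientation: [2.111, 2.325, 0.0]
wrist_force: [-0.2, -0.0, -0.2]
grip_width: 0.092
grip_force: 0.0
```

Call:
step_arm:
  increments:
    - {"rotation":[0,0,0],"offset":[0,0,0],"hand":7}
    - {"rotation":[0,0,0],"offset":[0,0,0],"hand":5}
    - {"rotation":[0,0,0],"offset":[0,0,0],"hand":4}
    - {"rotation":[0,0,0],"offset":[0,0,0],"hand":4}
    - {"rotation":[0,0,0],"offset":[0,0,0],"hand":4}
  grip_force: 35

```text
time_s: 39.38
eef_pos: [0.4292, -0.2919, -0.0168]
orientation: [2.113, 2.324, -0.0]
wrist_force: [-3.5, -0.0, 11.2]
grip_width: 0.0538
grip_force: 35.0
```

Call:
step_arm:
  increments:
    - {"rotation":[0,0,0],"offset":[0,0,0],"hand":4}
    - {"rotation":[0,0,0],"offset":[0,0,0],"hand":4}

```text
time_s: 39.62
eef_pos: [0.4292, -0.2919, -0.0168]
orientation: [2.113, 2.324, -0.0]
wrist_force: [-2.8, -0.2, 12.0]
grip_width: 0.0538
grip_force: 35.0
```

Call:
step_arm:
  increments:
    - {"rotation":[0,0,0],"offset":[0,0,4],"hand":4}
    - {"rotation":[0,0,0],"offset":[0,0,9],"hand":4}
    - {"rotation":[0,0,0],"offset":[4,2.6,11],"hand":4}
    - {"rotation":[0,0,0],"offset":[8,5.2,11],"hand":4}
    - {"rotation":[0,0,0],"offset":[12,8,11],"hand":4}

```text
time_s: 40.25
eef_pos: [0.55, -0.2111, 0.0931]
orientation: [2.114, 2.323, -0.0]
wrist_force: [0.5, -0.8, -1.2]
grip_width: 0.054
grip_force: 35.0
```

Call:
step_arm:
  increments:
    - {"rotation":[0,0,0],"offset":[4.4,3,0],"hand":4}
    - {"rotation":[0,0,0],"offset":[8.8,6,0],"hand":4}
    - {"rotation":[0,0,0],"offset":[13.1,8.7,0],"hand":4}
    - {"rotation":[0,0,0],"offset":[13.1,8.7,0],"hand":4}
    - {"rotation":[0,0,0],"offset":[13.1,8.7,0],"hand":4}

```text
time_s: 40.88
eef_pos: [0.6794, -0.1248, 0.0921]
orientation: [-2.113, -2.324, 0.001]
wrist_force: [-0.6, -0.3, -1.5]
grip_width: 0.0539
grip_force: 35.0
```

Call:
step_arm:
  increments:
    - {"rotation":[0,0,0],"offset":[0,0,0],"hand":4}
    - {"rotation":[0,0,0],"offset":[0,0,0],"hand":4}

```text
time_s: 41.12
eef_pos: [0.6794, -0.1255, 0.0927]
orientation: [2.114, 2.323, -0.001]
wrist_force: [-0.3, 0.3, -0.9]
grip_width: 0.0538
grip_force: 35.0
```

Call:
step_arm:
  increments:
    - {"rotation":[0,0,0],"offset":[0.17,0,-2.5],"hand":4}
    - {"rotation":[0,0,0],"offset":[0.17,0,-5],"hand":4}
    - {"rotation":[0,0,0],"offset":[0.17,0,-6.4],"hand":4}
    - {"rotation":[0,0,0],"offset":[0.17,0,-6.4],"hand":4}
    - {"rotation":[0,0,0],"offset":[0.17,0,-6.4],"hand":4}

```text
time_s: 41.75
eef_pos: [0.6821, -0.1246, 0.0294]
orientation: [2.113, 2.324, 0.001]
wrist_force: [0.6, -0.5, -0.8]
grip_width: 0.0536
grip_force: 35.0
```

Call:
step_arm:
  increments:
    - {"rotation":[0,0,0],"offset":[0,0,0],"hand":4}
    - {"rotation":[0,0,0],"offset":[0,0,0],"hand":4}

```text
time_s: 42.0
eef_pos: [0.6818, -0.1246, 0.029]
orientation: [2.113, 2.324, 0.0]
wrist_force: [-1.0, -0.8, -1.2]
grip_width: 0.0537
grip_force: 35.0
```

Call:
step_arm:
  increments:
    - {"rotation":[0,0,0],"offset":[-0.06,0,-0.2],"hand":4}
    - {"rotation":[0,0,0],"offset":[-0.06,0,-0.4],"hand":4}
    - {"rotation":[0,0,0],"offset":[-0.06,0,-0.55],"hand":4}
    - {"rotation":[0,0,0],"offset":[-0.06,0,-0.55],"hand":4}

```text
time_s: 42.5
eef_pos: [0.6809, -0.1245, 0.0233]
orientation: [-2.113, -2.324, 0.001]
wrist_force: [-4.1, -0.1, 6.6]
grip_width: 0.0537
grip_force: 35.0
```

Call:
step_arm:
  increments:
    - {"rotation":[0,0,0],"offset":[0,0,-0.04],"hand":4}
    - {"rotation":[0,0,0],"offset":[0,0,-0.07],"hand":4}
    - {"rotation":[0,0,0],"offset":[0,0,-0.07],"hand":4}

```text
time_s: 42.88
eef_pos: [0.6808, -0.1246, 0.0232]
orientation: [2.113, 2.324, -0.001]
wrist_force: [-8.3, 0.3, 15.3]
grip_width: 0.0538
grip_force: 35.0
```

Call:
step_arm:
  increments:
    - {"rotation":[0,0,0],"offset":[0,0,0],"hand":7}
    - {"rotation":[0,0,0],"offset":[0,0,0],"hand":9.2}
    - {"rotation":[0,0,0],"offset":[0,0,0],"hand":9.2}
    - {"rotation":[0,0,0],"offset":[0,0,5],"hand":9.2}
    - {"rotation":[0,0,0],"offset":[-2,0,10],"hand":9.2}

```text
time_s: 43.5
eef_pos: [0.661, -0.1242, 0.1229]
orientation: [-2.112, -2.324, -0.0]
wrist_force: [0.2, -1.0, 0.1]
grip_width: 0.0918
grip_force: 0.0
```

Call:
step_arm:
  increments:
    - {"rotation":[0,0,0],"offset":[-3,0,4],"hand":4}
    - {"rotation":[0,0,0],"offset":[-4,0,6],"hand":4}
    - {"rotation":[0,0,0],"offset":[-4,0,6],"hand":4}
    - {"rotation":[0,0,0],"offset":[-4,0,6],"hand":4}
    - {"rotation":[0,0,0],"offset":[-4,0,6],"hand":4}

```text
time_s: 44.12
eef_pos: [0.6208, -0.1243, 0.1806]
orientation: [-2.112, -2.323, 0.001]
wrist_force: [0.3, -0.8, -0.6]
grip_width: 0.0454
grip_force: 0.0
```

```bash
python3 - <<'E'
from rail import *
st();im=arm.camera("wrist")[:,:,::-1].copy();P=arm.camera_params("wrist")
survey("pot",("wrist","top"),z=.04)
for vs in(np.linspace(-.07,-.02,20),np.linspace(.02,.07,20)):
    us,p=prof("wrist",im,P,.094,(.6722,-.0295),vs);g=np.diff(p,axis=0).sum(1)
    print([(int(us[i]),round(float(g[i]),1)) for i in range(len(g)) if abs(g[i])>10])
survey("lid",("wrist",))
t=arm.camera("top");s=arm.camera("side");o=np.zeros((600,800,3),np.uint8)
o[:200,:]=cv2.resize(t[105:155,255:455,::-1],(800,200),interpolation=cv2.INTER_CUBIC)
o[200:,:400]=cv2.resize(s[130:290,330:490,::-1],(400,400),interpolation=cv2.INTER_CUBIC)
o[200:,400:]=cv2.resize(im[40:240,330:530],(400,400),interpolation=cv2.INTER_CUBIC)
cv2.imwrite("pics/m2.png",o)
E
```

```text
t44.12 tcp [ 62.08 -12.43  18.06] yaxis [ 0.995  0.095 -0.002] z [-0.002  0.001 -1.   ] w45.4mm F [ 0.3 -0.8 -0.6] g 0.0
pot mean [ 368.9 -175.5] 3D [nan nan nan] [('wrist', [368.9, -175.5], 1386, 'sat193')]
pot mean [672.4 -30.4] 3D [670.6 -30.4  52.3] [('wrist', [673.1, -29.0], 2202, 'sat14'), ('top', [671.8, -31.7], 368, 'sat19')]
pot mean [664.3  64.5] 3D [665.   64.8  39.2] [('wrist', [665.1, 64.6], 2341, 'sat16'), ('top', [663.5, 64.4], 345, 'sat19')]
pot mean [ 680.3 -119.5] 3D [ 668.7 -111.1  101. ] [('wrist', [682.0, -124.2], 2137, 'sat13'), ('top', [678.7, -114.7], 222, 'sat15')]
pot mean [660.3 343.2] 3D [nan nan nan] [('top', [660.3, 343.2], 517, 'sat16')]
pot mean [ 341.6 -172.3] 3D [nan nan nan] [('top', [341.6, -172.3], 203, 'sat223')]
[(-25, -14.5), (-24, -32.0), (-23, -56.8), (-22, -69.6), (-21, -54.8), (-20, -20.5), (-19, 12.0), (-18, 27.1), (-17, 23.2), (-16, 12.7), (17, 21.8), (18, 28.6), (19, 26.1), (20, 17.4)]
[(-24, -27.5), (-23, -54.3), (-22, -73.2), (-21, -56.8), (-20, -15.4), (-19, 16.3), (-18, 28.8), (-17, 26.6), (-16, 18.6), (-15, 12.1), (17, 17.4), (18, 23.1), (19, 18.2)]
```

View pics/m2.png

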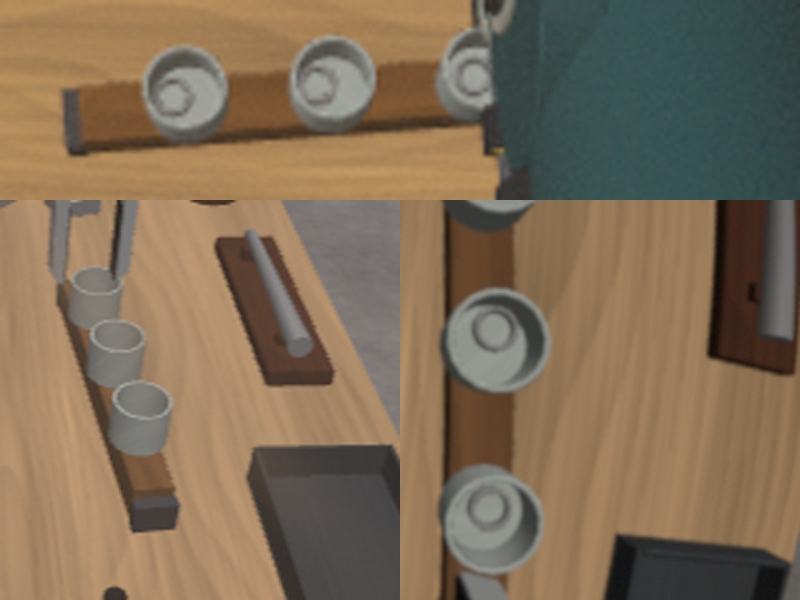

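All three pots stand upright on the rail, each with a ring flat inside. The rail edges lie ±18 mm from the pots' line. Now the lids.

Call:
step_arm:
  increments:
    - {"rotation":[0,0,0],"offset":[-3,5,0],"hand":4}
    - {"rotation":[0,0,0],"offset":[-6,10,0],"hand":4}
    - {"rotation":[0,0,0],"offset":[-9,15,0],"hand":4}
    - {"rotation":[0,0,0],"offset":[-12,20,-3],"hand":4}
    - {"rotation":[0,0,0],"offset":[-15,25,-3],"hand":4}

```text
time_s: 45.2
eef_pos: [0.4692, 0.1263, 0.151]
orientation: [-2.114, -2.323, 0.002]
wrist_force: [1.0, 1.4, 0.5]
grip_width: 0.0399
grip_force: 0.0
```

Call:
step_arm:
  increments:
    - {"rotation":[0,0,0],"offset":[0,0,-2],"hand":4}
    - {"rotation":[0,0,0],"offset":[0,0,-2],"hand":4}
    - {"rotation":[0,0,0],"offset":[0,0,-2],"hand":4}
    - {"rotation":[0,0,0],"offset":[0,0,-2],"hand":4}

```text
time_s: 45.7
eef_pos: [0.4715, 0.125, 0.1327]
orientation: [2.115, 2.323, 0.001]
wrist_force: [0.2, -0.5, -1.0]
grip_width: 0.0401
grip_force: 0.0
```

```bash
cat >> h.py <<'E'
def knobs(im=None):
    """lid centre from disc hull, and knob: dark blob inside"""
    survey("lid",("wrist",))
E
python3 - <<'E'
from h import *
st();knobs();survey("lid",("top","side"));cv2.imwrite("pics/w6.png",arm.camera("wrist")[:,:,::-1])
E
```

```text
t45.70 tcp [47.15 12.5  13.27] yaxis [0.996 0.094 0.001] z [ 0.001  0.    -1.   ] w40.1mm F [ 0.2 -0.5 -1. ] g 0.0
lid mean [374.6 198.4] 3D [nan nan nan] [('wrist', [374.6, 198.4], 1585, 'sat178')]
lid mean [416.3 293.4] 3D [nan nan nan] [('wrist', [416.3, 293.4], 1566, 'sat15')]
lid mean [469.1 166.9] 3D [nan nan nan] [('wrist', [469.1, 166.9], 1733, 'sat14')]
lid mean [543.5 256.3] 3D [nan nan nan] [('wrist', [543.5, 256.3], 1623, 'sat15')]
lid mean [407.9 300.2] 3D [406.8 314.  -14.6] [('top', [405.6, 309.9], 34, 'sat14'), ('side', [410.3, 290.6], 137, 'sat15')]
lid mean [369.6 195. ] 3D [nan nan nan] [('side', [369.6, 195.0], 180, 'sat147')]
lid mean [538.9 253.4] 3D [nan nan nan] [('side', [538.9, 253.4], 144, 'sat22')]
lid mean [463.9 162.2] 3D [nan nan nan] [('side', [463.9, 162.2], 172, 'sat18')]
```

Call:
step_arm:
  increments:
    - {"rotation":[0,0,0],"offset":[-0.25,4.2,-4],"hand":4}
    - {"rotation":[0,0,0],"offset":[-0.25,4.2,-8],"hand":4}
    - {"rotation":[0,0,0],"offset":[-0.25,4.2,-8],"hand":4}
    - {"rotation":[0,0,0],"offset":[-0.25,4.2,-8],"hand":4}

```text
time_s: 46.55
eef_pos: [0.4691, 0.1675, 0.0535]
orientation: [2.114, 2.324, 0.001]
wrist_force: [-0.4, 0.8, 0.5]
grip_width: 0.0403
grip_force: 0.0
```

```bash
python3 - <<'E'
from h import *
st();knobs()
E
```

```text
t46.55 tcp [46.91 16.75  5.35] yaxis [0.996 0.094 0.001] z [ 0.001  0.    -1.   ] w40.3mm F [-0.4  0.8  0.5] g 0.0
lid mean [415.9 293.9] 3D [nan nan nan] [('wrist', [415.9, 293.9], 2801, 'sat16')]
lid mean [468.9 166.9] 3D [nan nan nan] [('wrist', [468.9, 166.9], 2767, 'sat16')]
lid mean [374.2 198.6] 3D [nan nan nan] [('wrist', [374.2, 198.6], 2576, 'sat177')]
```

Call:
step_arm:
  increments:
    - {"rotation":[0,0,0],"offset":[0,-0.05,-3],"hand":4}
    - {"rotation":[0,0,0],"offset":[0,-0.05,-6],"hand":4}
    - {"rotation":[0,0,0],"offset":[0,-0.05,-7.6],"hand":4}
    - {"rotation":[0,0,0],"offset":[0,-0.05,-7.6],"hand":4}
    - {"rotation":[0,0,0],"offset":[0,-0.05,-7.6],"hand":3}

```text
time_s: 47.28
eef_pos: [0.4692, 0.1672, -0.0227]
orientation: [2.113, 2.324, 0.002]
wrist_force: [-0.2, 0.4, 0.4]
grip_width: 0.033
grip_force: 0.0
```

Call:
step_arm:
  increments:
    - {"rotation":[0,0,0],"offset":[0,0,0],"hand":2}
    - {"rotation":[0,0,0],"offset":[0,0,0],"hand":0.8}
    - {"rotation":[0,0,0],"offset":[0,0,0],"hand":0.8}
    - {"rotation":[0,0,0],"offset":[0,0,0],"hand":0.8}
    - {"rotation":[0,0,0],"offset":[0,0,0],"hand":0.8}
  grip_force: 30

```text
time_s: 47.9
eef_pos: [0.4689, 0.167, -0.0232]
orientation: [2.113, 2.324, 0.001]
wrist_force: [-1.2, -1.7, 7.7]
grip_width: 0.0148
grip_force: 30.0
```

Call:
step_arm:
  increments:
    - {"rotation":[0,0,0],"offset":[0,0,4],"hand":0.8}
    - {"rotation":[0,0,0],"offset":[0,0,9],"hand":0.8}
    - {"rotation":[0,0,0],"offset":[0,0,14],"hand":0.8}
    - {"rotation":[0,0,0],"offset":[4,-3,15],"hand":0.8}
    - {"rotation":[0,0,0],"offset":[8,-6,15],"hand":0.8}

```text
time_s: 48.52
eef_pos: [0.5502, 0.1061, 0.128]
orientation: [2.111, 2.323, 0.003]
wrist_force: [-0.2, 0.0, -0.9]
grip_width: 0.015
grip_force: 30.0
```

Call:
step_arm:
  increments:
    - {"rotation":[0,0,0],"offset":[4,-3.5,0],"hand":0.8}
    - {"rotation":[0,0,0],"offset":[8,-7,0],"hand":0.8}
    - {"rotation":[0,0,0],"offset":[11.5,-10,0],"hand":0.8}
    - {"rotation":[0,0,0],"offset":[11.5,-10,0],"hand":0.8}
    - {"rotation":[0,0,0],"offset":[11.5,-10,0],"hand":0.8}

```text
time_s: 49.15
eef_pos: [0.663, 0.0076, 0.1261]
orientation: [-2.112, -2.324, 0.0]
wrist_force: [-0.7, 0.6, -0.8]
grip_width: 0.0152
grip_force: 30.0
```

```bash
cat >> h.py <<'E'
def heldlid():
    """held lid: is it there"""
    P=arm.camera_params("wrist")
E
python3 - <<'E'
from h import *
o=st();survey("pot",("wrist",),z=.04);survey("lid",("wrist",),z=o["eef_pos"][2]+.0232)
E
```

```text
t49.15 tcp [66.3   0.76 12.61] yaxis [ 0.995  0.095 -0.001] z [-0.001  0.    -1.   ] w15.2mm F [-0.7  0.6 -0.8] g 30.0
pot mean [664.9  64.9] 3D [nan nan nan] [('wrist', [664.9, 64.9], 3257, 'sat14')]
pot mean [ 679.4 -133.2] 3D [nan nan nan] [('wrist', [679.4, -133.2], 1328, 'sat15')]
lid mean [664.1   9.2] 3D [nan nan nan] [('wrist', [664.1, 9.2], 4796, 'sat15')]
```

Call:
step_arm:
  increments:
    - {"rotation":[0,0,0],"offset":[0.05,3,0],"hand":0.8}
    - {"rotation":[0,0,0],"offset":[0.05,5.65,-2],"hand":0.8}
    - {"rotation":[0,0,0],"offset":[0.05,5.65,-5.2],"hand":0.8}
    - {"rotation":[0,0,0],"offset":[0.05,5.65,-5.2],"hand":0.8}
    - {"rotation":[0,0,0],"offset":[0.05,5.65,-5.2],"hand":0.8}

```text
time_s: 49.98
eef_pos: [0.6644, 0.0634, 0.0755]
orientation: [2.113, 2.324, 0.001]
wrist_force: [0.4, 0.8, -0.7]
grip_width: 0.0146
grip_force: 30.0
```

```bash
python3 - <<'E'
from h import *
o=st();survey("pot",("wrist",),z=.04);survey("lid",("wrist",),z=o["eef_pos"][2]+.0232)
E
```

```text
t49.98 tcp [66.44  6.34  7.55] yaxis [0.996 0.095 0.001] z [ 0.001 -0.    -1.   ] w14.6mm F [ 0.4  0.8 -0.7] g 30.0
pot mean [673.8 -27.7] 3D [nan nan nan] [('wrist', [673.8, -27.7], 2180, 'sat13')]
pot mean [663.   80.8] 3D [nan nan nan] [('wrist', [663.0, 80.8], 2039, 'sat15')]
lid mean [472.6 174.7] 3D [nan nan nan] [('wrist', [472.6, 174.7], 983, 'sat171')]
lid mean [583.2 205.9] 3D [nan nan nan] [('wrist', [583.2, 205.9], 903, 'sat16')]
lid mean [665.8  64.3] 3D [nan nan nan] [('wrist', [665.8, 64.3], 4655, 'sat14')]
```

Call:
step_arm:
  increments:
    - {"rotation":[0,0,0],"offset":[-0.08,0.06,-0.5],"hand":0.8}
    - {"rotation":[0,0,0],"offset":[-0.08,0.06,-1],"hand":0.8}
    - {"rotation":[0,0,0],"offset":[-0.08,0.06,-1.2],"hand":0.8}
    - {"rotation":[0,0,0],"offset":[-0.08,0.06,-1.2],"hand":0.8}

```text
time_s: 50.68
eef_pos: [0.663, 0.064, 0.062]
orientation: [-2.113, -2.324, 0.001]
wrist_force: [0.6, 0.1, -0.9]
grip_width: 0.0146
grip_force: 30.0
```

Call:
step_arm:
  increments:
    - {"rotation":[0,0,0],"offset":[0,0,-0.1],"hand":0.8}
    - {"rotation":[0,0,0],"offset":[0,0,-0.2],"hand":0.8}
    - {"rotation":[0,0,0],"offset":[0,0,-0.2],"hand":0.8}

```text
time_s: 51.05
eef_pos: [0.6632, 0.064, 0.0602]
orientation: [-2.113, -2.324, 0.0]
wrist_force: [0.0, 0.0, -0.1]
grip_width: 0.0149
grip_force: 30.0
```

Call:
step_arm:
  increments:
    - {"rotation":[0,0,0],"offset":[0.04,0,-0.1],"hand":0.8}
    - {"rotation":[0,0,0],"offset":[0.04,0,-0.2],"hand":0.8}
    - {"rotation":[0,0,0],"offset":[0.04,0,-0.2],"hand":0.8}

```text
time_s: 51.42
eef_pos: [0.6635, 0.064, 0.0581]
orientation: [-2.113, -2.324, 0.0]
wrist_force: [0.4, 0.7, -1.1]
grip_width: 0.0149
grip_force: 30.0
```

Call:
step_arm:
  increments:
    - {"rotation":[0,0,0],"offset":[0,0,-0.05],"hand":0.8}
    - {"rotation":[0,0,0],"offset":[0,0,-0.12],"hand":0.8}
    - {"rotation":[0,0,0],"offset":[0,0,-0.12],"hand":0.8}

```text
time_s: 51.8
eef_pos: [0.6635, 0.064, 0.057]
orientation: [-2.113, -2.324, 0.0]
wrist_force: [0.8, -0.1, -0.7]
grip_width: 0.0148
grip_force: 30.0
```

Call:
step_arm:
  increments:
    - {"rotation":[0,0,0],"offset":[0,0,-0.06],"hand":0.8}
    - {"rotation":[0,0,0],"offset":[0,0,-0.06],"hand":0.8}

```text
time_s: 52.05
eef_pos: [0.6637, 0.0641, 0.0569]
orientation: [2.113, 2.324, 0.0]
wrist_force: [-2.4, 0.7, 5.3]
grip_width: 0.0155
grip_force: 30.0
```

Call:
step_arm:
  increments:
    - {"rotation":[0,0,0],"offset":[0,0,-0.05],"hand":0.8}
    - {"rotation":[0,0,0],"offset":[0,0,-0.05],"hand":0.8}

```text
time_s: 52.3
eef_pos: [0.6639, 0.0641, 0.0569]
orientation: [2.113, 2.324, 0.001]
wrist_force: [-2.9, -0.8, 11.0]
grip_width: 0.0151
grip_force: 30.0
```

Call:
step_arm:
  increments:
    - {"rotation":[0,0,0],"offset":[0,0,0],"hand":4}
    - {"rotation":[0,0,0],"offset":[0,0,0],"hand":4}
    - {"rotation":[0,0,0],"offset":[0,0,2],"hand":4}
    - {"rotation":[0,0,0],"offset":[0,0,6],"hand":4}
    - {"rotation":[0,0,0],"offset":[-4,5,6],"hand":4}

```text
time_s: 52.92
eef_pos: [0.6278, 0.1105, 0.1196]
orientation: [2.118, 2.315, 0.006]
wrist_force: [0.2, 1.9, -1.1]
grip_width: 0.0397
grip_force: 0.0
```

Call:
step_arm:
  increments:
    - {"rotation":[0,0,0],"offset":[-4,5,0],"hand":4}
    - {"rotation":[0,0,0],"offset":[-8,10,0],"hand":4}
    - {"rotation":[0,0,0],"offset":[-8,10,-2],"hand":4}
    - {"rotation":[0,0,0],"offset":[-8,10,-2],"hand":4}

```text
time_s: 53.42
eef_pos: [0.5442, 0.2125, 0.0958]
orientation: [-2.113, -2.325, 0.002]
wrist_force: [0.5, -0.6, -0.3]
grip_width: 0.0403
grip_force: 0.0
```

```bash
python3 - <<'E'
from h import *
st();survey("lid",("wrist",));survey("lid",("top",),z=.08)
E
```

```text
t53.42 tcp [54.42 21.25  9.58] yaxis [ 0.995  0.095 -0.001] z [-0.001 -0.001 -1.   ] w40.3mm F [ 0.5 -0.6 -0.3] g 0.0
lid mean [374.6 198.6] 3D [nan nan nan] [('wrist', [374.6, 198.6], 1491, 'sat177')]
lid mean [416.2 293.9] 3D [nan nan nan] [('wrist', [416.2, 293.9], 1812, 'sat16')]
lid mean [543.6 256.6] 3D [nan nan nan] [('wrist', [543.6, 256.6], 2176, 'sat14')]
lid mean [663.9  62.8] 3D [nan nan nan] [('top', [663.9, 62.8], 321, 'sat20')]
```

Call:
step_arm:
  increments:
    - {"rotation":[0,0,0],"offset":[-0.05,4.4,-1],"hand":4}
    - {"rotation":[0,0,0],"offset":[-0.05,4.4,-5],"hand":4}
    - {"rotation":[0,0,0],"offset":[-0.05,4.4,-8],"hand":4}
    - {"rotation":[0,0,0],"offset":[-0.05,4.4,-8],"hand":4}
    - {"rotation":[0,0,0],"offset":[-0.05,4.4,-8],"hand":4}

```text
time_s: 54.25
eef_pos: [0.5449, 0.2569, 0.0173]
orientation: [2.114, 2.323, 0.002]
wrist_force: [-0.1, 0.1, 0.7]
grip_width: 0.0401
grip_force: 0.0
```

```bash
python3 - <<'E'
from h import *
st();survey("lid",("wrist",))
E
```

```text
t54.25 tcp [54.49 25.69  1.73] yaxis [0.996 0.094 0.001] z [ 0.001  0.001 -1.   ] w40.1mm F [-0.1  0.1  0.7] g 0.0
lid mean [374.7 204.3] 3D [nan nan nan] [('wrist', [374.7, 204.3], 1331, 'sat170')]
lid mean [543.3 256.6] 3D [nan nan nan] [('wrist', [543.3, 256.6], 3658, 'sat16')]
lid mean [416. 294.] 3D [nan nan nan] [('wrist', [416.0, 294.0], 2857, 'sat17')]
```

Call:
step_arm:
  increments:
    - {"rotation":[0,0,0],"offset":[-0.13,0,-2],"hand":4}
    - {"rotation":[0,0,0],"offset":[-0.13,0,-4],"hand":4}
    - {"rotation":[0,0,0],"offset":[-0.13,0,-4],"hand":4}
    - {"rotation":[0,0,0],"offset":[-0.13,0,-4],"hand":4}
    - {"rotation":[0,0,0],"offset":[-0.13,0,-4],"hand":3}

```text
time_s: 54.98
eef_pos: [0.5426, 0.2568, -0.0244]
orientation: [-2.113, -2.324, 0.001]
wrist_force: [-0.2, -0.1, 1.2]
grip_width: 0.033
grip_force: 0.0
```

Call:
step_arm:
  increments:
    - {"rotation":[0,0,0],"offset":[0,0,0],"hand":2}
    - {"rotation":[0,0,0],"offset":[0,0,0],"hand":0.8}
    - {"rotation":[0,0,0],"offset":[0,0,0],"hand":0.8}
    - {"rotation":[0,0,0],"offset":[0,0,0],"hand":0.8}
    - {"rotation":[0,0,0],"offset":[0,0,0],"hand":0.8}
  grip_force: 30

```text
time_s: 55.6
eef_pos: [0.5427, 0.2568, -0.0241]
orientation: [-2.114, -2.324, 0.0]
wrist_force: [-0.2, 1.1, 0.5]
grip_width: 0.0148
grip_force: 30.0
```

Call:
step_arm:
  increments:
    - {"rotation":[0,0,0],"offset":[0,0,4],"hand":0.8}
    - {"rotation":[0,0,0],"offset":[0,0,9],"hand":0.8}
    - {"rotation":[0,0,0],"offset":[0,0,14],"hand":0.8}
    - {"rotation":[0,0,0],"offset":[2.5,-5,15],"hand":0.8}
    - {"rotation":[0,0,0],"offset":[5,-10,15],"hand":0.8}

```text
time_s: 56.22
eef_pos: [0.5938, 0.156, 0.1274]
orientation: [2.111, 2.324, 0.003]
wrist_force: [0.9, 0.3, -0.3]
grip_width: 0.0153
grip_force: 30.0
```

Call:
step_arm:
  increments:
    - {"rotation":[0,0,0],"offset":[2.4,-5,0],"hand":0.8}
    - {"rotation":[0,0,0],"offset":[4.8,-10,0],"hand":0.8}
    - {"rotation":[0,0,0],"offset":[6.8,-15,0],"hand":0.8}
    - {"rotation":[0,0,0],"offset":[7.9,-18.6,0],"hand":0.8}
    - {"rotation":[0,0,0],"offset":[7.9,-18.6,0],"hand":0.8}

```text
time_s: 56.85
eef_pos: [0.672, -0.033, 0.1253]
orientation: [2.119, 2.319, -0.002]
wrist_force: [0.2, 1.4, -0.3]
grip_width: 0.015
grip_force: 30.0
```

Call:
step_arm:
  increments:
    - {"rotation":[0,0,0],"offset":[0,0,0],"hand":0.8}
    - {"rotation":[0,0,0],"offset":[0,0,0],"hand":0.8}

```text
time_s: 57.1
eef_pos: [0.6716, -0.0278, 0.1261]
orientation: [-2.111, -2.326, -0.0]
wrist_force: [-0.0, -0.2, 0.2]
grip_width: 0.0151
grip_force: 30.0
```

Call:
step_arm:
  increments:
    - {"rotation":[0,0,0],"offset":[0,-0.15,-3],"hand":0.8}
    - {"rotation":[0,0,0],"offset":[0,-0.15,-5.1],"hand":0.8}
    - {"rotation":[0,0,0],"offset":[0,-0.15,-5.1],"hand":0.8}
    - {"rotation":[0,0,0],"offset":[0,-0.15,-5.1],"hand":0.8}

```text
time_s: 57.6
eef_pos: [0.6721, -0.0303, 0.0757]
orientation: [2.113, 2.324, 0.001]
wrist_force: [0.8, 0.4, -0.7]
grip_width: 0.0147
grip_force: 30.0
```

```bash
python3 - <<'E'
from h import *
o=st();survey("lid",("wrist",),z=o["eef_pos"][2]+.0241)
E
```

```text
t57.60 tcp [67.21 -3.03  7.57] yaxis [0.995 0.095 0.001] z [ 0.001  0.    -1.   ] w14.7mm F [ 0.8  0.4 -0.7] g 30.0
lid mean [665.5  61.4] 3D [nan nan nan] [('wrist', [665.5, 61.4], 4969, 'sat13')]
lid mean [475.2 131.8] 3D [nan nan nan] [('wrist', [475.2, 131.8], 238, 'sat189')]
lid mean [673.6 -29.2] 3D [nan nan nan] [('wrist', [673.6, -29.2], 4683, 'sat14')]
```

Call:
step_arm:
  increments:
    - {"rotation":[0,0,0],"offset":[-0.03,0.04,-0.5],"hand":0.8}
    - {"rotation":[0,0,0],"offset":[-0.03,0.04,-1],"hand":0.8}
    - {"rotation":[0,0,0],"offset":[-0.03,0.04,-1.4],"hand":0.8}
    - {"rotation":[0,0,0],"offset":[-0.03,0.04,-1.4],"hand":0.8}

```text
time_s: 58.2
eef_pos: [0.6712, -0.0302, 0.0605]
orientation: [-2.113, -2.324, 0.001]
wrist_force: [-0.3, -0.1, -0.2]
grip_width: 0.0149
grip_force: 30.0
```

Call:
step_arm:
  increments:
    - {"rotation":[0,0,0],"offset":[0,0,-0.1],"hand":0.8}
    - {"rotation":[0,0,0],"offset":[0,0,-0.2],"hand":0.8}
    - {"rotation":[0,0,0],"offset":[0,0,-0.2],"hand":0.8}

```text
time_s: 58.58
eef_pos: [0.6714, -0.0302, 0.0589]
orientation: [2.113, 2.324, 0.0]
wrist_force: [0.7, 0.1, -0.9]
grip_width: 0.0147
grip_force: 30.0
```

Call:
step_arm:
  increments:
    - {"rotation":[0,0,0],"offset":[0.03,0.05,-0.1],"hand":0.8}
    - {"rotation":[0,0,0],"offset":[0.03,0.05,-0.2],"hand":0.8}
    - {"rotation":[0,0,0],"offset":[0.03,0.05,-0.2],"hand":0.8}

```text
time_s: 58.95
eef_pos: [0.6716, -0.0298, 0.0568]
orientation: [-2.113, -2.324, 0.0]
wrist_force: [0.3, 0.1, 0.2]
grip_width: 0.0149
grip_force: 30.0
```

Call:
step_arm:
  increments:
    - {"rotation":[0,0,0],"offset":[0,0,-0.05],"hand":0.8}
    - {"rotation":[0,0,0],"offset":[0,0,-0.1],"hand":0.8}
    - {"rotation":[0,0,0],"offset":[0,0,-0.1],"hand":0.8}

```text
time_s: 59.32
eef_pos: [0.6717, -0.0298, 0.0559]
orientation: [2.113, 2.324, -0.0]
wrist_force: [-0.4, -0.3, 1.4]
grip_width: 0.0149
grip_force: 30.0
```

Call:
step_arm:
  increments:
    - {"rotation":[0,0,0],"offset":[0,0,-0.06],"hand":0.8}
    - {"rotation":[0,0,0],"offset":[0,0,-0.06],"hand":0.8}

```text
time_s: 59.58
eef_pos: [0.6719, -0.0298, 0.0559]
orientation: [2.113, 2.324, 0.0]
wrist_force: [-2.9, -0.3, 8.1]
grip_width: 0.0148
grip_force: 30.0
```

Call:
step_arm:
  increments:
    - {"rotation":[0,0,0],"offset":[0,0,0],"hand":4}
    - {"rotation":[0,0,0],"offset":[0,0,0],"hand":4}
    - {"rotation":[0,0,0],"offset":[0,0,2],"hand":4}
    - {"rotation":[0,0,0],"offset":[0,0,7],"hand":4}
    - {"rotation":[0,0,0],"offset":[-4,4,7],"hand":4}

```text
time_s: 60.2
eef_pos: [0.635, 0.0086, 0.1298]
orientation: [2.115, 2.316, 0.007]
wrist_force: [1.3, 2.0, -1.4]
grip_width: 0.0399
grip_force: 0.0
```

Call:
step_arm:
  increments:
    - {"rotation":[0,0,0],"offset":[-4,4.3,0],"hand":4}
    - {"rotation":[0,0,0],"offset":[-8,8.6,0],"hand":4}
    - {"rotation":[0,0,0],"offset":[-12,13,0],"hand":4}
    - {"rotation":[0,0,0],"offset":[-16,17.3,0],"hand":4}
    - {"rotation":[0,0,0],"offset":[-20,21.6,0],"hand":4}

```text
time_s: 60.82
eef_pos: [0.4307, 0.2277, 0.1266]
orientation: [2.113, 2.324, 0.002]
wrist_force: [1.6, 1.1, 0.3]
grip_width: 0.04
grip_force: 0.0
```

Call:
step_arm:
  increments:
    - {"rotation":[0,0,0],"offset":[-1.6,2,-3],"hand":4}
    - {"rotation":[0,0,0],"offset":[-1.6,2,-3],"hand":4}
    - {"rotation":[0,0,0],"offset":[-1.6,2,-3],"hand":4}

```text
time_s: 61.2
eef_pos: [0.4166, 0.246, 0.0963]
orientation: [2.114, 2.323, 0.001]
wrist_force: [0.7, -0.2, -0.3]
grip_width: 0.04
grip_force: 0.0
```

```bash
python3 - <<'E'
from h import *
o=st();survey("lid",("wrist",))
E
```

```text
t61.20 tcp [41.66 24.6   9.63] yaxis [0.996 0.094 0.001] z [ 0.001  0.    -1.   ] w40.0mm F [ 0.7 -0.2 -0.3] g 0.0
lid mean [415.9 293.8] 3D [nan nan nan] [('wrist', [415.9, 293.8], 2161, 'sat14')]
lid mean [375.1 201.1] 3D [nan nan nan] [('wrist', [375.1, 201.1], 1646, 'sat185')]
```

Call:
step_arm:
  increments:
    - {"rotation":[0,0,0],"offset":[-0.05,4.75,-1],"hand":4}
    - {"rotation":[0,0,0],"offset":[-0.05,4.75,-5],"hand":4}
    - {"rotation":[0,0,0],"offset":[-0.05,4.75,-8],"hand":4}
    - {"rotation":[0,0,0],"offset":[-0.05,4.75,-8],"hand":4}
    - {"rotation":[0,0,0],"offset":[-0.05,4.75,-8],"hand":4}

```text
time_s: 61.92
eef_pos: [0.4161, 0.294, 0.0166]
orientation: [2.114, 2.323, 0.002]
wrist_force: [-0.1, 0.1, 0.3]
grip_width: 0.0403
grip_force: 0.0
```

```bash
python3 - <<'E'
from h import *
o=st();survey("lid",("wrist",))
E
```

```text
t61.92 tcp [41.61 29.4   1.66] yaxis [0.996 0.094 0.001] z [ 0.001  0.001 -1.   ] w40.3mm F [-0.1  0.1  0.3] g 0.0
lid mean [388.5 190. ] 3D [nan nan nan] [('wrist', [388.5, 190.0], 594, 'sat186')]
lid mean [416.  293.5] 3D [nan nan nan] [('wrist', [416.0, 293.5], 3662, 'sat16')]
```

Call:
step_arm:
  increments:
    - {"rotation":[0,0,0],"offset":[0,-0.03,-2],"hand":4}
    - {"rotation":[0,0,0],"offset":[0,-0.03,-3.95],"hand":4}
    - {"rotation":[0,0,0],"offset":[0,-0.03,-3.95],"hand":4}
    - {"rotation":[0,0,0],"offset":[0,-0.03,-3.95],"hand":4}
    - {"rotation":[0,0,0],"offset":[0,-0.03,-3.95],"hand":3}

```text
time_s: 62.65
eef_pos: [0.4151, 0.2934, -0.0243]
orientation: [-2.113, -2.324, 0.0]
wrist_force: [0.6, 0.7, 0.5]
grip_width: 0.0331
grip_force: 0.0
```

Call:
step_arm:
  increments:
    - {"rotation":[0,0,0],"offset":[0,0,0],"hand":2}
    - {"rotation":[0,0,0],"offset":[0,0,0],"hand":0.8}
    - {"rotation":[0,0,0],"offset":[0,0,0],"hand":0.8}
    - {"rotation":[0,0,0],"offset":[0,0,0],"hand":0.8}
    - {"rotation":[0,0,0],"offset":[0,0,0],"hand":0.8}
  grip_force: 30

```text
time_s: 63.28
eef_pos: [0.4153, 0.2935, -0.0241]
orientation: [2.113, 2.324, 0.0]
wrist_force: [-0.6, -0.6, 2.6]
grip_width: 0.0155
grip_force: 30.0
```

Call:
step_arm:
  increments:
    - {"rotation":[0,0,0],"offset":[0,0,4],"hand":0.8}
    - {"rotation":[0,0,0],"offset":[0,0,9],"hand":0.8}
    - {"rotation":[0,0,0],"offset":[0,0,14],"hand":0.8}
    - {"rotation":[0,0,0],"offset":[2.5,-4.5,15],"hand":0.8}
    - {"rotation":[0,0,0],"offset":[5,-9,15],"hand":0.8}

```text
time_s: 63.9
eef_pos: [0.4662, 0.2026, 0.127]
orientation: [2.111, 2.324, 0.003]
wrist_force: [0.5, -0.0, -1.3]
grip_width: 0.0157
grip_force: 30.0
```

Call:
step_arm:
  increments:
    - {"rotation":[0,0,0],"offset":[2.8,-4.5,0],"hand":0.8}
    - {"rotation":[0,0,0],"offset":[5.6,-9,0],"hand":0.8}
    - {"rotation":[0,0,0],"offset":[8.4,-13.5,0],"hand":0.8}
    - {"rotation":[0,0,0],"offset":[11.2,-18,0],"hand":0.8}
    - {"rotation":[0,0,0],"offset":[14,-22.5,0],"hand":0.8}

```text
time_s: 64.53
eef_pos: [0.6059, -0.0232, 0.1257]
orientation: [-2.113, -2.324, 0.0]
wrist_force: [-0.7, 0.9, -0.9]
grip_width: 0.0151
grip_force: 30.0
```

Call:
step_arm:
  increments:
    - {"rotation":[0,0,0],"offset":[3.5,-4.5,0],"hand":0.8}
    - {"rotation":[0,0,0],"offset":[7.4,-10.2,0],"hand":0.8}
    - {"rotation":[0,0,0],"offset":[7.4,-10.2,0],"hand":0.8}
    - {"rotation":[0,0,0],"offset":[7.4,-10.2,0],"hand":0.8}

```text
time_s: 65.03
eef_pos: [0.6789, -0.1232, 0.1252]
orientation: [-2.113, -2.323, 0.0]
wrist_force: [-0.9, 0.8, -1.1]
grip_width: 0.0149
grip_force: 30.0
```

Call:
step_arm:
  increments:
    - {"rotation":[0,0,0],"offset":[0.12,-0.1,-3],"hand":0.8}
    - {"rotation":[0,0,0],"offset":[0.12,-0.1,-5],"hand":0.8}
    - {"rotation":[0,0,0],"offset":[0.12,-0.1,-5],"hand":0.8}
    - {"rotation":[0,0,0],"offset":[0.12,-0.1,-5],"hand":0.8}
    - {"rotation":[0,0,0],"offset":[0.12,-0.1,-5],"hand":0.8}

```text
time_s: 65.65
eef_pos: [0.6809, -0.1245, 0.0769]
orientation: [2.113, 2.324, 0.001]
wrist_force: [0.2, -0.3, 0.1]
grip_width: 0.0151
grip_force: 30.0
```

```bash
python3 - <<'E'
from h import *
o=st();survey("lid",("wrist",),z=o["eef_pos"][2]+.0241)
E
```

```text
t65.65 tcp [ 68.09 -12.45   7.69] yaxis [0.995 0.095 0.001] z [ 0.001 -0.    -1.   ] w15.1mm F [ 0.2 -0.3  0.1] g 30.0
lid mean [ 682.3 -122.6] 3D [nan nan nan] [('wrist', [682.3, -122.6], 4855, 'sat15')]
lid mean [673.6 -32.9] 3D [nan nan nan] [('wrist', [673.6, -32.9], 4874, 'sat13')]
```

Call:
step_arm:
  increments:
    - {"rotation":[0,0,0],"offset":[0,-0.08,-0.5],"hand":0.8}
    - {"rotation":[0,0,0],"offset":[0,-0.08,-1],"hand":0.8}
    - {"rotation":[0,0,0],"offset":[0,-0.08,-1.4],"hand":0.8}
    - {"rotation":[0,0,0],"offset":[0,-0.08,-1.4],"hand":0.8}

```text
time_s: 66.25
eef_pos: [0.6802, -0.1253, 0.0613]
orientation: [-2.113, -2.324, 0.001]
wrist_force: [0.1, -0.8, 0.2]
grip_width: 0.0156
grip_force: 30.0
```

Call:
step_arm:
  increments:
    - {"rotation":[0,0,0],"offset":[0,0,-0.1],"hand":0.8}
    - {"rotation":[0,0,0],"offset":[0,0,-0.25],"hand":0.8}
    - {"rotation":[0,0,0],"offset":[0,0,-0.25],"hand":0.8}

```text
time_s: 66.62
eef_pos: [0.6804, -0.1253, 0.0593]
orientation: [-2.113, -2.324, 0.0]
wrist_force: [1.0, -0.1, -0.3]
grip_width: 0.0151
grip_force: 30.0
```

Call:
step_arm:
  increments:
    - {"rotation":[0,0,0],"offset":[0.03,0,-0.1],"hand":0.8}
    - {"rotation":[0,0,0],"offset":[0.03,0,-0.2],"hand":0.8}
    - {"rotation":[0,0,0],"offset":[0.03,0,-0.2],"hand":0.8}

```text
time_s: 67.0
eef_pos: [0.6807, -0.1253, 0.0572]
orientation: [-2.113, -2.324, 0.0]
wrist_force: [-0.0, 0.2, -0.9]
grip_width: 0.015
grip_force: 30.0
```

Call:
step_arm:
  increments:
    - {"rotation":[0,0,0],"offset":[0,0,-0.06],"hand":0.8}
    - {"rotation":[0,0,0],"offset":[0,0,-0.13],"hand":0.8}
    - {"rotation":[0,0,0],"offset":[0,0,-0.13],"hand":0.8}

```text
time_s: 67.38
eef_pos: [0.6807, -0.1254, 0.056]
orientation: [-2.113, -2.324, 0.0]
wrist_force: [-0.4, -0.2, -0.5]
grip_width: 0.0151
grip_force: 30.0
```

Call:
step_arm:
  increments:
    - {"rotation":[0,0,0],"offset":[0,0,-0.06],"hand":0.8}
    - {"rotation":[0,0,0],"offset":[0,0,-0.06],"hand":0.8}

```text
time_s: 67.62
eef_pos: [0.6809, -0.1254, 0.0559]
orientation: [2.113, 2.324, 0.0]
wrist_force: [-3.0, 0.7, 5.9]
grip_width: 0.0152
grip_force: 30.0
```

Contact came at the expected seated height of 55.9. I release, back off to the side and take the final look.

Call:
step_arm:
  increments:
    - {"rotation":[0,0,0],"offset":[0,0,0],"hand":4}
    - {"rotation":[0,0,0],"offset":[0,0,0],"hand":4}
    - {"rotation":[0,0,0],"offset":[0,0,2],"hand":4}
    - {"rotation":[0,0,0],"offset":[0,0,7],"hand":4}
    - {"rotation":[0,0,0],"offset":[-4,0,10],"hand":4}

```text
time_s: 68.25
eef_pos: [0.6423, -0.1246, 0.1586]
orientation: [2.111, 2.324, 0.004]
wrist_force: [0.0, -0.6, 0.5]
grip_width: 0.0402
grip_force: 0.0
```

Call:
step_arm:
  increments:
    - {"rotation":[0,0,0],"offset":[-5,-4,1],"hand":4}
    - {"rotation":[0,0,0],"offset":[-10,-8,1],"hand":4}
    - {"rotation":[0,0,0],"offset":[-14,-12,1],"hand":4}
    - {"rotation":[0,0,0],"offset":[-18,-12,1],"hand":4}
    - {"rotation":[0,0,0],"offset":[-22,-12,1],"hand":4}

```text
time_s: 68.88
eef_pos: [0.4196, -0.2457, 0.1665]
orientation: [2.113, 2.323, -0.0]
wrist_force: [0.7, 0.1, 0.8]
grip_width: 0.0401
grip_force: 0.0
```

```bash
python3 - <<'E'
from h import *
st();t=arm.camera("top");s=arm.camera("side");w=arm.camera("wrist");o=np.zeros((600,800,3),np.uint8)
o[:200,:]=cv2.resize(t[105:155,255:455,::-1],(800,200),interpolation=cv2.INTER_CUBIC)
o[200:,:400]=cv2.resize(s[130:290,330:490,::-1],(400,400),interpolation=cv2.INTER_CUBIC)
o[200:,400:]=cv2.resize(w[0:260,300:560,::-1],(400,400),interpolation=cv2.INTER_CUBIC)
cv2.imwrite("pics/m3.png",o)
survey("lid",("top","side"),z=.08)
E
```

```text
t68.88 tcp [ 41.96 -24.57  16.65] yaxis [0.996 0.094 0.001] z [ 0.001 -0.001 -1.   ] w40.1mm F [0.7 0.1 0.8] g 0.0
lid mean [662.3  62.7] 3D [662.4  63.2  79.8] [('top', [664.0, 63.1], 326, 'sat21'), ('side', [660.5, 62.3], 202, 'sat30')]
lid mean [670.3 -32.5] 3D [671.  -30.5  77.1] [('top', [671.1, -30.4], 325, 'sat19'), ('side', [669.4, -34.6], 232, 'sat25')]
lid mean [ 679.7 -127. ] 3D [ 680.2 -125.9   78. ] [('top', [680.5, -125.7], 297, 'sat19'), ('side', [678.9, -128.4], 257, 'sat20')]
lid mean [376.6 183.9] 3D [nan nan nan] [('top', [376.6, 183.9], 276, 'sat223')]
lid mean [382.5  83.5] 3D [nan nan nan] [('side', [382.5, 83.5], 64, 'sat146')]
```

View pics/m3.png

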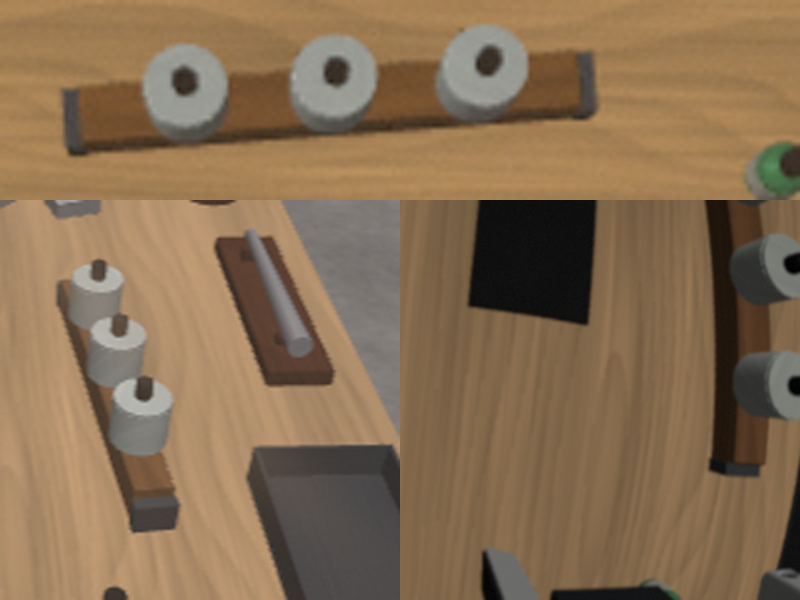

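The final pictures show three lidded pots upright on the rail. The lids sit flat, with measured heights of 77–80 mm against an expected 80 mm, and the pad is empty.

```bash
python3 -c "
from workcell import arm
print(arm.finish_job())"
```

```text
the job is handed in; nothing more can be done
None
```

The job is handed in: all three rings are in their own pots, and each pot stands upright and centred on the rail with a lid seated flat; I did not touch the orange look-alikes, block, bottle, brush or hammer.

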